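# Load the cassette feeder and set its count wheel

### The job

Put the short loose cassette, lying flat, into the open top of the spring-loaded feeder column and press it down on the stack until both latches snap over it and hold it. Then roll the feeder's knurled thumbwheel by its edge until the digit 3, the number of cassettes now inside, stands squarely in its window, and let go. Leave the longer cassette, the jars and the solder reel standing where they are.

Things in the scene. Friction and masses are not known exactly. Their poses are not given: they have to be found in the camera images.
- feeder: Fixed bench feeder on a base plate 150 x 192 x 8 mm. Origin on the table; x to its back, y to its left, z up. At y +48 an open-topped column, at y -24 the thumbwheel, rising from a grey deck 66 mm high (x -55 to 55, y -60 to 6), at y -60 to -96 a hood 105 mm high with the digit window. Nothing is higher than 120 mm. The column already holds two cassettes on a spring follower.
- column_top (a point): Middle of the column, at the top of the stack as found, 95 mm up; feeder axes. A new cassette set between the walls rests on the latch ramps, underside about 8 mm above this point. Press it down until its top is 2 to 5 mm below this point: the latches snap over its ends. Let go, it rises and is held, top 1 mm above this point. Takes some 6 N at first, rising to 12 N.
- column_base (a point): Middle of the column where it stands on the base plate, 8 mm up; feeder axes. The column is 94 mm inside along x and 40 mm along y, walls 3 mm. Long walls 111 mm above the table, each with a 48 mm wide cut-out in the middle, down to 65 mm, where fingers can pass; end posts up to 120 mm.
- latch_front (a joint): Spring latch at the column's front end (steel lip 14 mm wide, protruding 5 mm inward, with a steep smooth ramp above): 0 m = sprung in (holding), grows as it is pushed out, up to 0.010.
- latch_back (a joint): The same at the back end of the column.
- count_wheel (a joint): Turn of thumbwheel and digit drum, rad. No stop, stays where left, light friction (1.1 N at the rim). Positive carries the wheel's top to the feeder's back (+x). Digit in the window = joint / 0.6283 (0 to 9, 36 degrees each), repeating every 6.2832: 3 stands at 1.885, also at 8.168 and -4.398.
- wheel_axle (a point): Centre of the black thumbwheel, 60 mm above the table; feeder axes, the axle is y. An upright disc of 45 mm radius, 18 mm thick, ribbed rim, crest 105 mm above the table, clear for 27 mm on the hood side and 37 mm on the column side, so that it can be stroked on its rim or pinched across its thickness.
- window (a point): Middle of the digit window, a bare metal frame about 28 mm square on the hood beside the wheel, tilted 25 degrees to the front from facing straight up. Behind it a white drum carries black digits 16 mm tall, upright as seen from the front.
- cassette: The short cassette, loose, to be loaded: flat aluminium box 90 x 36 x 24 mm with two dark bands, same either way round. 0.12 kg. Origin in the middle of its underside, x along its length, z up.
- long_cassette: Longer cassette of the same kind, 130 x 36 x 24 mm; does not fit, a bystander. Origin in the middle of its underside, x along its length.
- magnifier_lamp: Fixed black magnifier lamp hanging over the table behind the cassettes; keep the arm clear of it. From its origin, in world axes, the round head spans x -0.18 to +0.08, y +0.13 to +0.38 and z 0.00 to 0.16 m; its arms run from the head up and to the right behind the feeder, over 0.2 m above the table.
- primer_jar: Bystander: squat round jar, 66 mm across, 70 mm high, origin under its middle.
- rinse_jar: Bystander: tall clear jar, 69 mm across, 129 mm high, origin under its middle.
- solder_reel: Bystander: reel of solder on its flange, 55 mm across (86 x 62 mm with its wire end), 35 mm high.
There are look-alikes about, which are no part of the job. What is shaped like the cassette but blue is not meant.

How it is judged:
By the outcome, as a careful person would: the job done as asked, in the order asked, and still so for the second after the job is handed in, with the robot touching nothing.
It also fails if it takes over 72 s, if anything falls off the work surface, if the arm or the gripper's body presses on something with over 40 N, if the wrist force passes 120 N, or if a joint passes its speed limit or range.

### The arm

A 7-joint arm with a two-finger parallel gripper is mounted at the origin on a cart in front of the work surface, level with it; the furniture and walls round the work are solid. World frame = base frame: x ahead of the robot, y to its left, z up, the work surface at z = 0. Lengths are in m, angles in rad, forces in N, time in s.
With the tool pointing down it reaches from about 0.425 to 1.025 m from the base axis. Payload 3.6 kg.
Tool frame: the origin (TCP) lies on the centre line of the jaws, within the pads' length; the fingertips stand 8 mm ahead of it and the grasp point (between the pads) lies 11 mm behind it; z points along the fingers, y is the direction in which the jaws open and shut (so a half turn about z gives the same grasp; the last joint's range is limited). The gripper opens to 85 mm and grips with 20 to 120 N. Pads are 22 mm wide; open, the fingers measure 114 mm over their backs; the gripper's body (76 mm by 85 mm) begins 54 mm behind the grasp point. The pads swing forward as they close: fully open they stand 13 mm farther back than shut.
Start: joints at [1.177, 0.591, 0.048, 1.609, -0.033, 0.943, -0.034], TCP at [0.215, -0.692, 0.239] pointing down, gripper open.
Joint ranges: [-2.69, 2.69], [-0.47, 2.24], [-1.27, 1.36], [0.19, 2.51], [-1.53, 4.68], [0.08, 2.07], [-3.09, 3.09]. Speed limits (rad/s): [2.57, 2.57, 3.14, 3.14, 3.14, 3.14, 3.14].

### API

Orientations are given as [roll, pitch, yaw] about the fixed x, y, z axes, in that order (R = Rz(yaw) Ry(pitch) Rx(roll)).
In Python, from plant import observe, snapshot, finish_job, search_frame, outline_of gives the robot as it stands.
- The arm moves only by the tool move_arm, never from a script. Its arguments are lists of equal length, an entry for each row: "offset": the shift along the tool's x, y, z scaled (see below), a list of three; "turn": the turn, a rotation vector about the tool's x, y, z scaled (see below), a list of three. In form: {"offset": [[x, y, z], ...], "turn": [[rx, ry, rz], ...]}. A call has 1 to 10 rows; each row is the pose to reach, as a shift and turn from the pose commanded when the call began, along the tool's axes at that moment, turning the shorter way round; what a row does not reach only later rows make up. The controller multiplies each number of a shift by 0.3 m and each number of a turn by 180 degrees. A row lasts 1/10 s, in which the tool goes at most 50 mm and 8.59 degrees, less where a joint would pass 70% of its speed; a pose out of reach is approached as far as the arm can. A call with a number of a shift or a turn outside -1 to 1 is refused whole. A call with a gripper value outside its range is refused whole. "grip" is the closure, from 0 (fully open) to 1 (shut), set as the call begins (left out, the last holds). The fingers move at their own pace and stop on an object; "newtons" is the grip in N (left out, the last holds). Time passes only in rows, so rows that repeat a pose let the fingers close. It gives the time, the measured TCP pose, the force and the opening at its end, in the units of the state.
- observe(): the state, without advancing time (a new reading comes with each control period).
- snapshot(name): name is "side" or "top" or "wrist"; returns a dict with "color" (400x640x3 uint8, red, green, blue), "camera_matrix" (3x3 intrinsics, pixels), "dist" ([k1, k2, p1, p2, k3] as OpenCV has them; the pictures are not rectified), "R" (3x3) and "t" (3): a world point X has camera coordinates R X + t; the wrist camera has in their place "hand_eye" (4x4, takes a point from camera to tool coordinates, whose origin is the TCP and whose axes are the flange's). Camera axes: x right, y down, z forward; pixel columns grow to the right and rows downward; lengths in m; the calibration is good to about 2 mm. A picture is of the moment at which its call begins: read the wrist's pose just before it. There is no depth.
- finish_job(): hands the job in, once; it reports no verdict.
Trained networks look in a picture, given as the dict that the camera call returned (one of the last four; its "shot" number tells which), for a name from the list of things; names that differ only in an ending like _2 or _b are one class to them, and where a whole thing is asked for, a point or a joint stands for the part that bears it (a point fixed in the world has none). Each returns a list of dicts, best first, with "confidence" (0 to 1); they miss things now and then, are a little off and sometimes report something else, mostly with a low value. They report only what shows in the picture. A call takes as long as a camera call. They do not tell look-alikes from the thing itself.
- search_frame(picture, target): "xy" ([column, row] in pixels, amid what is visible of it).
- outline_of(picture, target): "pixels" (400x640 bool, what is visible of it) and "xy" ([column, row] in pixels, amid what is visible of it).
The state is a dict: "clock": time; "q": joint angles; "qd": joint speeds; "effort": joint torques, N m; "eef_pos": TCP position; "ee_rot": TCP orientation; "ft_force": force on the tool from outside, world axes, zero at the start; "wrist_torque": the same for the moment, N m; "finger_gap": opening from 0.0 (shut) to 1.0 (fully open).
Only numpy, scipy, OpenCV 4.12 (cv2) and the standard library are available. Lean on these libraries where they do the work, as an engineer would, in place of code of your own. Each camera call takes 0.05 s, during which the arm holds its last target. There are 200 camera calls.

## Working session

There is one attempt and no reset: what is moved stays moved. The work goes in short steps, Python scripts to look and compute and a tool call to move; the robot and the scene stay as the last step left them, time stands still between calls to the robot, and variables do not carry over. Pictures are saved under pics/ and viewed, about 8 in all and at most 12, crops included, and the job is handed in when it is done.

Besides the shell and the picture viewer there is one more tool, called after "Call:" as name(argument=value, ...), one argument or row to a line, values as JSON. move_arm: Moves the arm, as the interface text tells. Shifts and turns lie within -1 to 1; 1 stands for 0.3 m of shift or 180 degrees of turn. Its arguments: {"type":"object","properties":{"offset":{"type":"array","items":{"type":"array","items":{"type":"number"}}},"turn":{"type":"array","items":{"type":"array","items":{"type":"number"}}},"grip":{"type":"number"},"newtons":{"type":"number"}},"required":["offset","turn"]}

```bash
mkdir -p pics; ls; cat > h.py <<'E'
import numpy as np, cv2
from plant import observe, snapshot, finish_job, search_frame, outline_of
from scipy.spatial.transform import Rotation as Ro
def cam(p,s=None):
    K=np.array(p["camera_matrix"]);d=np.array(p["dist"])
    if "R" in p: return K,d,np.array(p["R"]),np.array(p["t"])
    H=np.array(p["hand_eye"]);T=np.eye(4);T[:3,:3]=Ro.from_euler('xyz',s["ee_rot"]).as_matrix();T[:3,3]=s["eef_pos"]
    W=np.linalg.inv(T@H);return K,d,W[:3,:3],W[:3,3]
def ray(c,px):
    K,d,R,t=c;u=cv2.undistortPoints(np.array([[px]],float),K,d)[0,0]
    return -R.T@t, R.T@np.array([u[0],u[1],1.])
def atz(c,px,z):
    o,v=ray(c,px);return o+v*(z-o[2])/v[2]
def tri(l):
    A=np.zeros((3,3));b=np.zeros(3)
    for c,px in l:
        o,v=ray(c,px);v/=np.linalg.norm(v);P=np.eye(3)-np.outer(v,v);A+=P;b+=P@o
    return np.linalg.solve(A,b)
def proj(c,X):
    K,d,R,t=c;return cv2.projectPoints(np.array(X,float).reshape(-1,3),cv2.Rodrigues(R)[0],t,K,d)[0][:,0]
def save(p,n): cv2.imwrite("pics/"+n,p["color"][:,:,::-1])
E
python3 - <<'E'
from h import *
s=observe();print(s)
for n in("top","side"):
    p=snapshot(n);save(p,n+"0.png");c=cam(p,s)
    print(n,(-c[2].T@c[3]).round(3))
    for t in("cassette","long_cassette","feeder","wheel_axle","window","primer_jar","rinse_jar","solder_reel","magnifier_lamp","latch_front","latch_back"):
        try:print(t,[(np.round(r["xy"]).tolist(),round(r["confidence"],2),atz(c,r["xy"],0.024).round(3).tolist()) for r in search_frame(p,t)])
        except Exception as e:print(t,e)
a=cv2.imread("pics/top0.png")
E
```

```text
pics
{'clock': 0.0, 'q': array([ 1.17655846,  0.59214259,  0.04827353,  1.60984262, -0.03331274,
        0.94269519, -0.03368765]), 'qd': array([-9.20734815e-04,  2.86992394e-04,  7.81044623e-05, -1.09449715e-03,
        7.73711810e-04,  5.75365223e-04,  1.35154020e-03]), 'effort': array([-2.92300620e-04, -5.48692381e+01,  1.54623259e+00, -1.98123640e+01,
        9.41930950e-03,  8.82343826e-03, -2.69853558e-06]), 'eef_pos': array([ 0.21454591, -0.69166987,  0.23811571]), 'ee_rot': array([-3.13931166e+00,  1.04742496e-04,  3.00844672e-01]), 'ft_force': array([-0.22752464,  0.26480398,  0.14996648]), 'wrist_torque': array([-0.00236807,  0.01078694,  0.0226019 ]), 'finger_gap': 1.00275082647104}
top [0.436 0.013 1.015]
cassette [([316.0, 174.0], 0.77, [0.626, 0.073, 0.024]), ([206.0, 240.0], 0.7, [0.45, 0.359, 0.024])]
long_cassette [([286.0, 246.0], 0.84, [0.439, 0.15, 0.024])]
feeder [([417.0, 185.0], 0.97, [0.6, -0.191, 0.024])]
wheel_axle [([418.0, 183.0], 0.63, [0.607, -0.192, 0.024])]
window [([414.0, 181.0], 0.94, [0.611, -0.181, 0.024])]
primer_jar [([248.0, 263.0], 0.77, [0.39
[... 207 characters left out ...]
, 242.0], 0.19, [0.446, 0.36, 0.024])]
latch_front [([405.0, 206.0], 0.61, [0.545, -0.158, 0.024])]
latch_back [([391.0, 165.0], 0.46, [0.654, -0.122, 0.024])]
side [-0.037  1.003  0.992]
cassette [([293.0, 318.0], 0.81, [0.421, 0.372, 0.024]), ([293.0, 228.0], 0.81, [0.611, 0.098, 0.024])]
long_cassette [([337.0, 266.0], 0.88, [0.42, 0.163, 0.024])]
feeder [([343.0, 181.0], 0.91, [0.609, -0.196, 0.024])]
wheel_axle [([345.0, 181.0], 0.62, [0.601, -0.2, 0.024])]
window []
primer_jar [([330.0, 286.0], 0.85, [0.398, 0.235, 0.024])]
rinse_jar [([297.0, 179.0], 0.6, [0.745, -0.12, 0.024])]
solder_reel []
magnifier_lamp [([342.0, 184.0], 0.44, [0.602, -0.179, 0.024])]
latch_front []
latch_back []
```

```bash
python3 - <<'E'
import cv2,numpy as np
a=cv2.imread("pics/top0.png")[80:330,150:520];b=cv2.imread("pics/side0.png")[110:360,200:450]
cv2.imwrite("pics/v1.png",cv2.resize(a,None,fx=2.1,fy=2.1,interpolation=cv2.INTER_CUBIC))
cv2.imwrite("pics/v2.png",cv2.resize(b,None,fx=2.3,fy=2.3,interpolation=cv2.INTER_CUBIC))
E
```

```text
(no output)
```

View pics/v1.png

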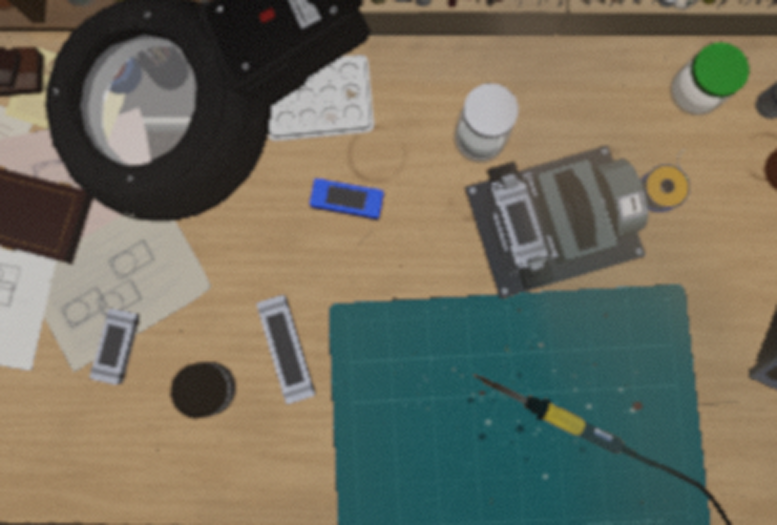

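View pics/v2.png

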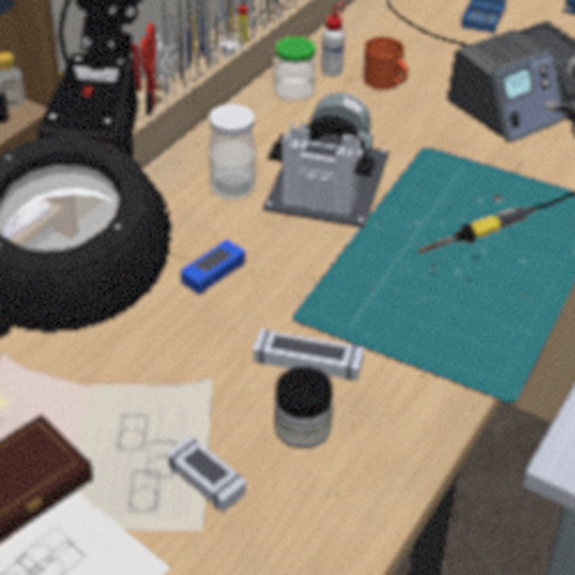

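The short silver cassette is at about (205,243) in the top image and the long one at (286,246). The blue look-alike is at (316,174), and the feeder is at (415,185), yawed by some 15–20°. The lamp head hangs at about (225,130).

```bash
python3 - <<'E'
from h import *
T=snapshot("top");S=snapshot("side");ct,cs=cam(T),cam(S)
def near(p,t,xy):
    l=outline_of(p,t); return min(l,key=lambda r:np.hypot(*(np.array(r["xy"])-xy)))
for nm,a,b in(("cassette",(206,240),(293,318)),("long_cassette",(286,246),(337,266))):
    X=tri([(ct,near(T,nm,a)["xy"]),(cs,near(S,nm,b)["xy"])]);print(nm,X.round(3))
    for p,c,q in((T,ct,a),(S,cs,b)):
        m=near(p,nm,q)["pixels"].astype(np.uint8);pts=cv2.findContours(m,0,1)[0];pts=max(pts,key=len)[:,0]
        W=np.array([atz(c,x,.018)[:2] for x in pts.astype(float)])
        print(cv2.minAreaRect((W*1000).astype(np.float32)))
# feeder base corners, top picture
P=np.array([(505,292),(470,187),(605,150),(643,252)])/2.1+[150,80]
W=np.array([atz(ct,p,.008) for p in P]);print(W.round(3),W.mean(0).round(3))
for a,b in((0,1),(1,2),(2,3),(3,0)):
    d=W[b]-W[a];print(np.hypot(*d[:2]).round(3),np.degrees(np.arctan2(d[1],d[0])).round(1))
# lamp red mark
print("lamp red",tri([(ct,np.array([267,15])/2.1+[150,80]),(cs,np.array([90,88])/2.3+[200,110])]).round(3))
# lamp head lens centre
print("lamp ring",tri([(ct,np.array([138,100])/2.1+[150,80]),(cs,np.array([72,208])/2.3+[200,110])]).round(3))
print("rinse lid",tri([(ct,np.array([492,104])/2.1+[150,80]),(cs,np.array([232,117])/2.3+[200,110])]).round(3))
E
```

```text
cassette [ 0.439  0.365 -0.001]
((439.4549865722656, 359.96551513671875), (46.126365661621094, 91.36128234863281), 78.21297454833984)
((437.4002685546875, 367.2929382324219), (48.053184509277344, 101.36639404296875), 78.31016540527344)Traceback (most recent call last):
  File "<stdin>", line 6, in <module>
  File "<stdin>", line 4, in near
ValueError: min() iterable argument is empty
```

```bash
python3 - <<'E'
from h import *
T=snapshot("top");S=snapshot("side");ct,cs=cam(T),cam(S)
P=np.array([(505,292),(470,187),(605,150),(643,252)])/2.1+[150,80]
W=np.array([atz(ct,p,.008) for p in P]);print(W.round(3),W.mean(0).round(3))
for a,b in((0,1),(1,2),(2,3),(3,0)):
    d=W[b]-W[a];print(np.hypot(*d[:2]).round(3),np.degrees(np.arctan2(d[1],d[0])).round(1))
print("lamp red",tri([(ct,np.array([267,15])/2.1+[150,80]),(cs,np.array([90,88])/2.3+[200,110])]).round(3))
print("lamp ring",tri([(ct,np.array([138,100])/2.1+[150,80]),(cs,np.array([72,208])/2.3+[200,110])]).round(3))
print("rinse lid",tri([(ct,np.array([492,104])/2.1+[150,80]),(cs,np.array([232,117])/2.3+[200,110])]).round(3))
p=snapshot("wrist");print(np.array(p["hand_eye"]).round(3),p["camera_matrix"])
E
```

```text
[[ 0.512 -0.123  0.008]
 [ 0.645 -0.079  0.008]
 [ 0.695 -0.252  0.008]
 [ 0.564 -0.296  0.008]] [ 0.604 -0.187  0.008]
0.14 18.0
0.179 -73.9
0.138 -161.4
0.181 106.8
lamp red [0.757 0.141 0.278]
lamp ring [0.683 0.279 0.22 ]
rinse lid [ 0.716 -0.095  0.123]
[[-0.    -0.946 -0.323  0.084]
 [ 1.    -0.     0.     0.   ]
 [-0.    -0.323  0.946 -0.135]
 [ 0.     0.     0.     1.   ]] [[300.52286227   0.         320.91765737]
 [  0.         300.52286227 200.59369896]
 [  0.           0.           1.        ]]
```

Call:
move_arm(
  offset=[
    [0.81, -0.67, 0],
    [0.81, -0.67, 0],
    [0.81, -0.67, 0],
    [0.81, -0.67, 0],
    [0.81, -0.67, 0],
    [0.81, -0.67, 0],
    [0.81, -0.67, 0],
    [0.81, -0.67, 0],
  ],
  turn=[
    [0, 0, 0],
    [0, 0, 0],
    [0, 0, 0],
    [0, 0, 0],
    [0, 0, 0],
    [0, 0, 0],
    [0, 0, 0],
    [0, 0, 0],
  ],
)

```text
clock: 2.55
eef_pos: [0.3899, -0.4254, 0.2395]
ee_rot: [-3.141, -0.001, 0.308]
ft_force: [0.0, 0.2, -0.9]
finger_gap: 1.004
```

Call:
move_arm(
  offset=[
    [0.81, -0.67, 0],
    [0.81, -0.67, 0],
    [0.81, -0.67, 0],
    [0.81, -0.67, 0],
    [0.81, -0.67, 0],
    [0.81, -0.67, 0],
    [0.81, -0.67, 0],
    [0.81, -0.67, 0],
    [0.81, -0.67, 0],
  ],
  turn=[
    [0, 0, 0],
    [0, 0, 0],
    [0, 0, 0],
    [0, 0, 0],
    [0, 0, 0],
    [0, 0, 0],
    [0, 0, 0],
    [0, 0, 0],
    [0, 0, 0],
  ],
)

```text
clock: 3.45
eef_pos: [0.559, -0.1675, 0.2391]
ee_rot: [3.14, 0.002, 0.298]
ft_force: [-0.5, -0.9, 1.2]
finger_gap: 1.004
```

```bash
cat >> h.py <<'E'
def go(pos,rpy,s=None):
    s=s or observe();R0=Ro.from_euler('xyz',s["ee_rot"]);R1=Ro.from_euler('xyz',rpy)
    print("offset",(R0.inv().apply(np.array(pos)-s["eef_pos"])/.3).round(4),"turn",((R0.inv()*R1).as_rotvec()/np.pi).round(4))
E
python3 - <<'E'
from h import *
s=observe();p=snapshot("wrist");save(p,"w1.png");np.savez("w1.npz",**{k:p[k] for k in("camera_matrix","dist","hand_eye")},ee_rot=s["ee_rot"],eef_pos=s["eef_pos"])
print(s["clock"],s["eef_pos"],s["ee_rot"])
cv2.imwrite("pics/v3.png",cv2.resize(p["color"][:,:,::-1],None,fx=1.25,fy=1.25))
E
```

```text
3.45 [ 0.55896634 -0.16754147  0.23913322] [3.14011269e+00 1.51333717e-03 2.97653722e-01]
```

View pics/v3.png

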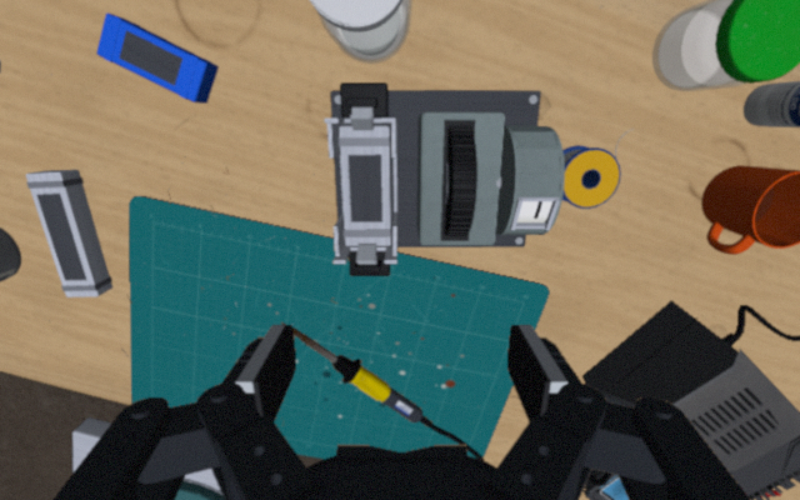

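Feeder column centre at v3 (365,187), wheel at (460,180), window at (537,213) showing something like "1". The reel is close to the hood at (590,178). A closer view next.

Call:
move_arm(
  offset=[
    [0.07, -0.1, 0.17],
    [0.07, -0.1, 0.17],
    [0.07, -0.1, 0.17],
    [0.07, -0.1, 0.17],
  ],
  turn=[
    [0, 0, 0],
    [0, 0, 0],
    [0, 0, 0],
    [0, 0, 0],
  ],
)

```text
clock: 3.9
eef_pos: [0.5706, -0.1317, 0.1887]
ee_rot: [3.141, 0.001, 0.299]
ft_force: [-0.5, -0.6, -0.3]
finger_gap: 1.001
```

```bash
python3 - <<'E'
from h import *
s=observe();p=snapshot("wrist");save(p,"w2.png");np.savez("w2.npz",**{k:p[k] for k in("camera_matrix","dist","hand_eye")},ee_rot=s["ee_rot"],eef_pos=s["eef_pos"])
print(s["clock"],s["eef_pos"],s["ee_rot"])
a=p["color"][30:255,200:500,::-1]
b=cv2.imread("pics/w1.png")[60:230,240:470]
cv2.imwrite("pics/v4.png",np.vstack([cv2.resize(a,(600,450),interpolation=2)]))
cv2.imwrite("pics/v5.png",cv2.resize(b,None,fx=3,fy=3,interpolation=2))
E
```

```text
3.9 [ 0.57055798 -0.13173391  0.18874034] [3.14053192e+00 7.89078402e-04 2.98802097e-01]
```

View pics/v4.png

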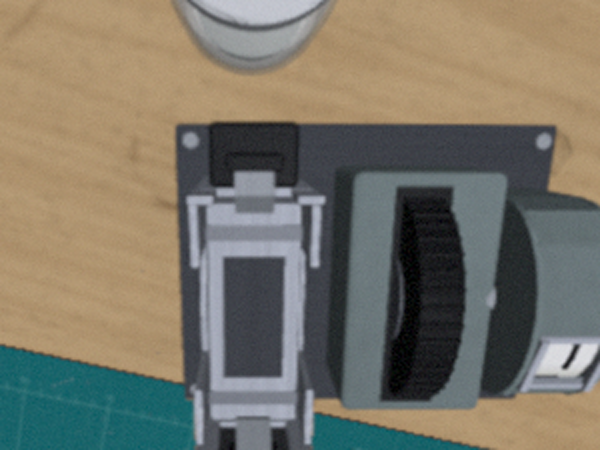

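View pics/v5.png

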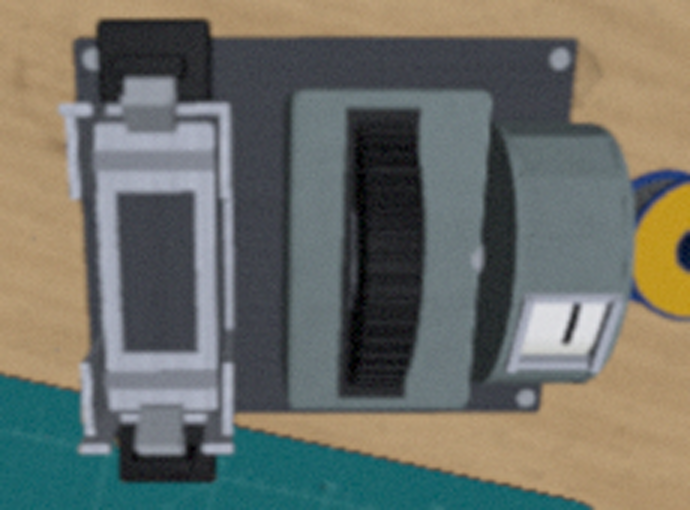

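Window shows "1", roughly centred, so +72° is needed for 3. The column interior is clean: one cassette top and a grey latch at each end. I'll fit the feeder pose from both wrist views.

```bash
python3 - <<'E'
from h import *
from scipy.optimize import least_squares
C=[]
for f in("w1","w2"):
    d=np.load(f+".npz");C.append(cam(d,d))
v5=lambda l:np.array(l,float)/3+[240,60]
v4=lambda l:np.array(l,float)/2+[200,30]
M=[(75,96,8),(75,-96,8),(-75,-96,8),(55,6,66),(55,-60,66),(-55,-60,66),(-55,6,66),(0,48,95)]
I1=v5([(77,40),(577,40),(537,410),(292,92),(492,92),(466,407),(290,407),(158,272)])
M2=[M[i] for i in(0,1,3,4,5,6,7)]
I2=v4([(178,126),(554,126),(357,170),(505,172),(478,408),(345,408),(254,317)])
def X(q,M): 
    M=np.array(M)/1000;return Ro.from_euler('z',q[3]).apply(M)+[q[0],q[1],q[2]]
def f(q):return np.r_[(proj(C[0],X(q,M))-I1).ravel(),(proj(C[1],X(q,M2))-I2).ravel()]
r=least_squares(f,[.604,-.187,0,.3],loss='soft_l1');q=r.x
print(q.round(4),np.degrees(q[3]));e=f(q).reshape(-1,2).round(1);print(e.tolist())
print("column",X(q,[(0,48,95),(0,-24,60),(0,-24,105)]).round(4))
print("tri dark centre",tri([(C[0],I1[-1]),(C[1],I2[-1])]).round(4))
s=observe();go([.40,.37,.20],[np.pi,0,-.21]);go([.58,.10,.24],[np.pi,0,.05])
E
```

```text
[ 0.6008 -0.1801 -0.0068  0.2991] 17.139337773106238
[[-7.9, 0.0], [-8.0, 0.0], [-6.7, 0.2], [1.3, -0.4], [1.4, -0.3], [1.4, 0.5], [0.3, 0.6], [2.6, 0.2], [-9.2, -0.6], [-8.6, -0.0], [-0.5, 1.0], [2.5, 0.3], [-0.0, -0.4], [-1.3, -0.1], [2.0, -0.7]]
column [[ 0.5867 -0.1342  0.0882]
 [ 0.6079 -0.203   0.0532]
 [ 0.6079 -0.203   0.0982]]
tri dark centre [ 0.5875 -0.1321  0.0949]
offset [-0.053  -1.7665 -0.0387] turn [ 0.0005 -0.0003  0.1619]
offset [ 0.2559 -0.7296 -0.1702] turn [ 0.0005 -0.0002  0.0791]
```

```bash
cat > fit.py <<'E'
from h import *
from scipy.optimize import least_squares
C=[]
for f in("w1","w2"):
    d=np.load(f+".npz");C.append(cam(d,d))
v5=lambda l:np.array(l,float)/3+[240,60]
v4=lambda l:np.array(l,float)/2+[200,30]
M=[(75,96,8),(75,-96,8),(-75,-96,8),(55,6,66),(55,-60,66),(-55,-60,66),(-55,6,66),(0,48,95)]
I1=v5([(77,40),(577,40),(537,410),(292,92),(492,92),(466,407),(290,407),(158,272)])
k=[0,1,3,4,5,6,7]
I2=v4([(178,126),(554,126),(357,170),(505,172),(478,408),(345,408),(254,317)])
def X(q,M,b=False):
    M=np.array(M)/1000.
    if b: M[:3,1]+=q[4];
    return Ro.from_euler('z',q[3]).apply(M)+[q[0],q[1],q[2]]
def f(q):
    P=X(q,M,True);return np.r_[(proj(C[0],P)-I1).ravel(),(proj(C[1],P[k])-I2).ravel()]
q=least_squares(f,[.604,-.187,0,.3,0],loss='soft_l1').x
if __name__=="__main__":
    print(q.round(4),np.degrees(q[3]));print(f(q).reshape(-1,2).round(1).tolist())
    print("column",X(q,[(0,48,95),(0,-24,60),(0,-24,105)]).round(4))
E
python3 fit.py
```

```text
[ 0.6005 -0.1791 -0.0068  0.3017 -0.0103] 17.286795183588794
[[-0.1, 0.2], [-0.2, -0.1], [0.5, -0.0], [0.1, -0.4], [0.1, -0.4], [0.6, 0.4], [-0.5, 0.7], [1.5, 0.4], [-0.2, -0.4], [0.2, -0.2], [-1.9, 1.0], [1.1, 0.2], [-0.9, -0.5], [-2.3, -0.1], [0.7, -0.5]]
column [[ 0.5862 -0.1333  0.0882]
 [ 0.6076 -0.202   0.0532]
 [ 0.6076 -0.202   0.0982]]
```

Call:
move_arm(
  offset=[
    [-0.1, -0.8, -0.12],
    [-0.1, -0.8, -0.12],
    [-0.1, -0.8, -0.12],
    [-0.1, -0.8, -0.12],
    [-0.1, -0.8, -0.12],
    [-0.1, -0.8, -0.12],
  ],
  turn=[
    [0, 0, 0.08],
    [0, 0, 0.08],
    [0, 0, 0.08],
    [0, 0, 0.08],
    [0, 0, 0.08],
    [0, 0, 0.08],
  ],
)

```text
clock: 4.55
eef_pos: [0.47, 0.0962, 0.2264]
ee_rot: [-3.138, -0.003, 0.059]
ft_force: [1.3, 0.7, -0.6]
finger_gap: 0.997
```

```bash
python3 - <<'E'
from h import *
go([.395,.365,.17],[np.pi,0,-.21])
E
```

```text
offset [-0.1973 -0.9085  0.1906] turn [-0.0011 -0.0007  0.0856]
```

Call:
move_arm(
  offset=[
    [-0.2, -0.91, 0.0],
    [-0.2, -0.91, 0],
    [-0.2, -0.91, 0],
    [-0.2, -0.91, 0],
    [-0.2, -0.91, 0.19],
    [-0.2, -0.91, 0.19],
    [-0.2, -0.91, 0.19],
    [-0.2, -0.91, 0.19],
    [-0.2, -0.91, 0.19],
  ],
  turn=[
    [0, 0, 0.086],
    [0, 0, 0.086],
    [0, 0, 0.086],
    [0, 0, 0.086],
    [0, 0, 0.086],
    [0, 0, 0.086],
    [0, 0, 0.086],
    [0, 0, 0.086],
    [0, 0, 0.086],
  ],
)

```text
clock: 5.45
eef_pos: [0.3997, 0.3586, 0.1682]
ee_rot: [-3.142, -0.002, -0.224]
ft_force: [0.5, 0.3, 0.5]
finger_gap: 1.001
```

```bash
python3 - <<'E'
from h import *
s=observe();p=snapshot("wrist");save(p,"w3.png");c=cam(p,s)
print(s["eef_pos"],s["ee_rot"])
for r in outline_of(p,"cassette"):
    m=r["pixels"].astype(np.uint8);pts=max(cv2.findContours(m,0,1)[0],key=len)[:,0]
    a=p["color"].copy()
    print(r["xy"],r["confidence"],cv2.minAreaRect(pts))
    for z in(.024,):
        W=np.array([atz(c,x,z)[:2] for x in pts.astype(float)]);print(z,cv2.minAreaRect((W*1000).astype(np.float32)))
    cv2.drawContours(a,[pts.reshape(-1,1,2)],-1,(255,0,0),1)
cv2.imwrite("pics/v6.png",cv2.resize(p["color"][50:330,180:480,::-1],None,fx=2,fy=2,interpolation=2))
E
```

```text
[0.39970327 0.35857703 0.16817272] [-3.14154833e+00 -1.67173557e-03 -2.23856181e-01]
[304.3, 146.6] 0.9 ((306.0328063964844, 148.4252471923828), (97.27490234375, 39.18560791015625), 89.22578430175781)
0.024 ((439.8028564453125, 363.2235107421875), (35.678890228271484, 90.4012680053711), 78.20413208007812)
```

View pics/v6.png

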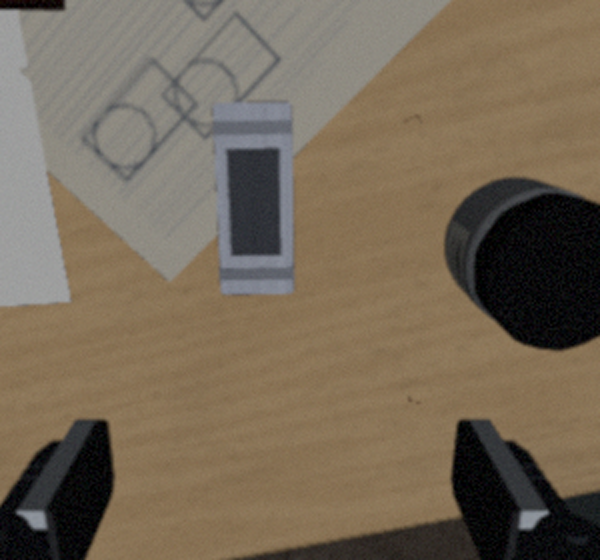

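Confirmed: the short silver cassette is at v6 (255,200), centre (0.440, 0.363), top at 24 mm, yaw −0.206. The jar at (545,265) is clear.

```bash
python3 - <<'E'
from h import *
go([.4398,.3632,.06],[np.pi,0,-.206]);go([.4398,.3632,.011],[np.pi,0,-.206])
E
```

```text
offset [ 0.1264 -0.0448  0.3616] turn [-0.0002 -0.0006 -0.0059]
offset [ 0.1261 -0.0447  0.5249] turn [-0.0002 -0.0006 -0.0059]
```

Call:
move_arm(
  offset=[
    [0.126, -0.045, 0.2],
    [0.126, -0.045, 0.36],
    [0.126, -0.045, 0.36],
    [0.126, -0.045, 0.525],
    [0.126, -0.045, 0.525],
    [0.126, -0.045, 0.525],
    [0.126, -0.045, 0.525],
  ],
  turn=[
    [0, 0, -0.006],
    [0, 0, -0.006],
    [0, 0, -0.006],
    [0, 0, -0.006],
    [0, 0, -0.006],
    [0, 0, -0.006],
    [0, 0, -0.006],
  ],
  grip=0.3,
)

```text
clock: 6.25
eef_pos: [0.4383, 0.3647, 0.0113]
ee_rot: [-3.141, -0.001, -0.203]
ft_force: [-0.0, -0.7, 0.5]
finger_gap: 0.702
```

```bash
python3 - <<'E'
from h import *
s=observe();print(s["eef_pos"],s["ee_rot"],s["ft_force"],s["finger_gap"])
go([.4398,.3632,.011],[np.pi,0,-.206])
E
```

```text
[0.43831651 0.36469079 0.0113325 ] [-3.14096187e+00 -8.69814155e-04 -2.03048415e-01] [-0.01550471 -0.68303537  0.52441455] 0.7024736648877681
offset [0.0058 0.0039 0.0011] turn [-0.0002 -0.0003  0.0009]
```

Good. Close and lift.

Call:
move_arm(
  offset=[
    [0.005, 0.004, 0],
    [0.005, 0.004, 0],
    [0.005, 0.004, 0],
    [0.005, 0.004, 0],
    [0.005, 0.004, 0],
    [0.005, 0.004, 0],
    [0.005, 0.004, 0],
    [0.005, 0.004, 0],
  ],
  turn=[
    [0, 0, 0],
    [0, 0, 0],
    [0, 0, 0],
    [0, 0, 0],
    [0, 0, 0],
    [0, 0, 0],
    [0, 0, 0],
    [0, 0, 0],
  ],
  grip=1,
  newtons=70,
)

```text
clock: 7.05
eef_pos: [0.4397, 0.3638, 0.0119]
ee_rot: [-3.14, -0.002, -0.202]
ft_force: [-0.2, -0.7, 7.1]
finger_gap: 0.406
```

Call:
move_arm(
  offset=[
    [0, 0, -0.1],
    [0, 0, -0.3],
    [0, 0, -0.5],
    [0, 0, -0.6],
    [0, 0, -0.6],
    [0, 0, -0.6],
  ],
  turn=[
    [0, 0, 0],
    [0, 0, 0],
    [0, 0, 0],
    [0, 0, 0],
    [0, 0, 0],
    [0, 0, 0],
  ],
)

```text
clock: 7.65
eef_pos: [0.4391, 0.364, 0.192]
ee_rot: [-3.138, -0.002, -0.202]
ft_force: [-0.1, 0.1, -2.3]
finger_gap: 0.402
```

```bash
python3 - <<'E'
from h import *
s=observe();print(s["eef_pos"],s["ee_rot"],s["ft_force"],s["finger_gap"])
p=snapshot("wrist");save(p,"w4.png");c=cam(p,s)
R=Ro.from_euler('xyz',s["ee_rot"])
for r in outline_of(p,"cassette"):
    m=r["pixels"].astype(np.uint8);pts=max(cv2.findContours(m,0,1)[0],key=len)[:,0]
    W=np.array([atz(c,x,s["eef_pos"][2]+.013) for x in pts.astype(float)]);T=R.inv().apply(W-s["eef_pos"])*1000
    print(r["xy"],r["confidence"],cv2.minAreaRect(T[:,:2].astype(np.float32)),T.min(0),T.max(0))
go([.48,.10,.20],[np.pi,0,.05]);go([.5862,-.1333,.17],[np.pi,0,.3])
cv2.imwrite("pics/v7.png",p["color"][:,:,::-1])
E
```

```text
[0.43914079 0.36402763 0.19195434] [-3.13847529e+00 -2.15639365e-03 -2.01825859e-01] [-0.11209374  0.0972306  -2.30013322] 0.40206655834882776
[321.0, 265.2] 0.84 ((3.7997093200683594, 0.24320220947265625), (35.82899856567383, 94.25042724609375), 89.73704528808594) [-43.36538099 -17.81502158 -13.14128499] [ 50.87398489  18.02286337 -12.84755797]
offset [ 0.3135  0.83   -0.0353] turn [ 0.0006  0.0005 -0.0801]
offset [0.8163 1.5208 0.0653] turn [ 0.0005  0.0006 -0.1597]
```

View pics/v7.png

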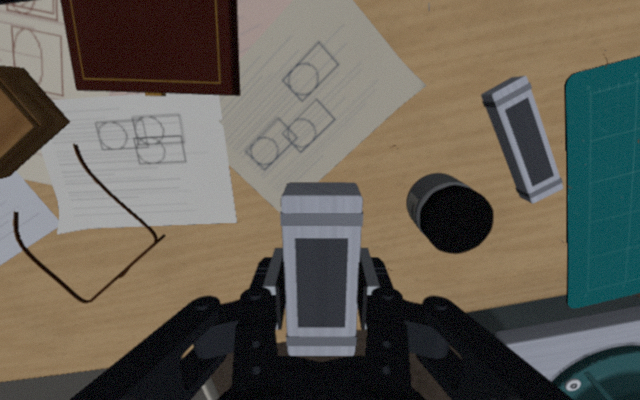

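Cassette held level, centred between the pads at (321,265). Next I'll compare its dark panel with the stack's dark panel using the same method.

```bash
python3 - <<'E'
from h import *
from fit import C,q,X
s=observe();p=snapshot("wrist");c=cam(p,s);R=Ro.from_euler('xyz',s["ee_rot"])
def rect(img,x0,y0,x1,y1):
    g=cv2.cvtColor(img,cv2.COLOR_BGR2GRAY)[y0:y1,x0:x1];t,m=cv2.threshold(cv2.GaussianBlur(g,(3,3),0),0,255,cv2.THRESH_BINARY_INV+cv2.THRESH_OTSU)
    k=max(cv2.findContours(m,0,1)[0],key=cv2.contourArea);return k[:,0].astype(float)+[x0,y0],t
k,t=rect(cv2.imread("pics/w4.png"),290,228,352,334)
for dz in(.011,.013):
    T=R.inv().apply(np.array([atz(c,x,s["eef_pos"][2]+dz) for x in k])-s["eef_pos"])*1000
    print("hand",t,cv2.minAreaRect(T[:,:2].astype(np.float32)),T.min(0),T.max(0))
W=[]
for i,(f,b) in enumerate((("w1",(272,120,311,182)),("w2",(307,153,348,224)))):
    k,t=rect(cv2.imread("pics/"+f+".png"),*b);print(k.min(0),k.max(0))
    T=np.array([atz(C[i],x,.095) for x in k])*1000
    r=cv2.minAreaRect(T[:,:2].astype(np.float32));print(f,t,r)
    o,v=ray(C[i],proj(C[i],[r[0][0]/1e3,r[0][1]/1e3,.095])[0]);W.append((C[i],proj(C[i],[r[0][0]/1e3,r[0][1]/1e3,.095])[0]))
print(tri(W))
go([.48,.10,.20],[np.pi,0,.05])
E
```

```text
hand 94.0 ((-0.7737598419189453, 0.05298042297363281), (49.689239501953125, 24.01143455505371), 0.1331138163805008) [-25.64094389 -11.99441786 -11.05651442] [ 24.07652936  12.07449928 -10.94053818]
hand 94.0 ((0.6033535003662109, 0.05304527282714844), (48.88398742675781, 23.6223087310791), 0.133114293217659) [-23.8608374  -11.79911362 -13.05754145] [ 25.05092339  11.87974698 -12.94344471]
[279. 124.] [305. 176.]
w1 116.0 ((587.2713012695312, -131.5549774169922), (48.43439483642578, 23.5324649810791), 17.261110305786133)
[312. 158.] [341. 218.]
w2 115.0 ((587.0283203125, -131.92742919921875), (49.709228515625, 23.16168975830078), 16.55045509338379)
[ 0.58774142 -0.13165616  0.09752462]
offset [ 0.3138  0.8295 -0.0368] turn [ 0.0008  0.0008 -0.0801]
```

Call:
move_arm(
  offset=[
    [0.22, 0.83, 0],
    [0.22, 0.83, 0],
    [0.22, 0.83, 0],
    [0.22, 0.83, 0],
    [0.22, 0.83, 0],
    [0.22, 0.83, 0],
    [0.22, 0.83, 0],
  ],
  turn=[
    [0, 0, -0.08],
    [0, 0, -0.08],
    [0, 0, -0.08],
    [0, 0, -0.08],
    [0, 0, -0.08],
    [0, 0, -0.08],
    [0, 0, -0.08],
  ],
)

```text
clock: 8.5
eef_pos: [0.4526, 0.104, 0.1884]
ee_rot: [3.14, 0.004, 0.044]
ft_force: [1.2, 0.1, -1.5]
finger_gap: 0.402
```

```bash
python3 - <<'E'
from h import *
s=observe();print(s["eef_pos"],s["ee_rot"])
go([.587,-.132,.17],[np.pi,0,.3]);
E
```

```text
[0.45256546 0.10400088 0.18842521] [3.14009984 0.00354509 0.04438511]
offset [0.413  0.8057 0.0612] turn [ 0.0003  0.0012 -0.0814]
```

Call:
move_arm(
  offset=[
    [0.413, 0.806, 0.06],
    [0.413, 0.806, 0.06],
    [0.413, 0.806, 0.06],
    [0.413, 0.806, 0.06],
    [0.413, 0.806, 0.06],
    [0.413, 0.806, 0.06],
    [0.413, 0.806, 0.06],
    [0.413, 0.806, 0.06],
    [0.413, 0.806, 0.06],
  ],
  turn=[
    [0, 0, -0.081],
    [0, 0, -0.081],
    [0, 0, -0.081],
    [0, 0, -0.081],
    [0, 0, -0.081],
    [0, 0, -0.081],
    [0, 0, -0.081],
    [0, 0, -0.081],
    [0, 0, -0.081],
  ],
)

```text
clock: 9.4
eef_pos: [0.589, -0.1253, 0.171]
ee_rot: [-3.139, 0.001, 0.308]
ft_force: [0.9, -0.1, -1.1]
finger_gap: 0.406
```

```bash
python3 - <<'E'
from h import *
s=observe();print(s["eef_pos"],s["ee_rot"],s["ft_force"])
p=snapshot("wrist");save(p,"w5.png");a=p["color"][150:350,200:460,::-1]
cv2.imwrite("pics/v8.png",cv2.resize(a,None,fx=2.9,fy=2.9,interpolation=2))
go([.587,-.132,.145],[np.pi,0,.3])
E
```

```text
[ 0.58895227 -0.12528296  0.17097681] [-3.13910719e+00  1.20184507e-03  3.08198439e-01] [ 0.91337769 -0.10126043 -1.05996573]
offset [-0.0126  0.0188  0.0876] turn [-0.0006  0.0003  0.0026]
```

View pics/v8.png

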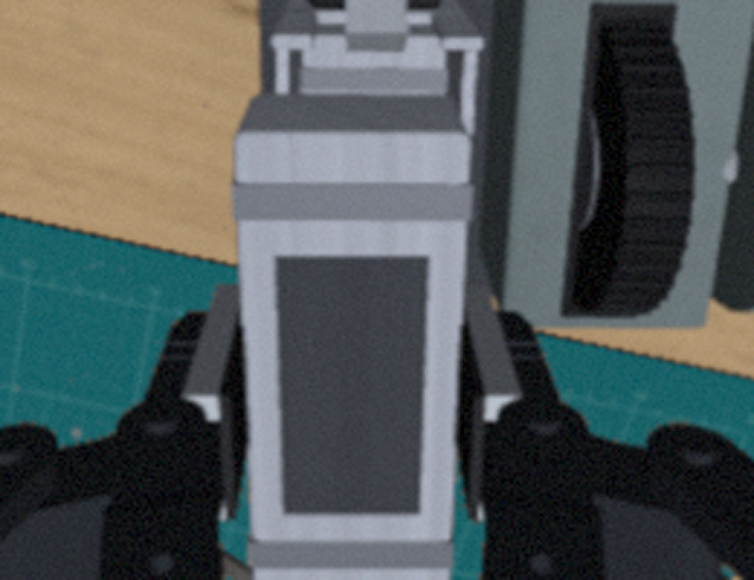

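The view shows the held cassette over the column, about 6 mm to +y (arm still settling). The back posts are visible at v8 (290–475, 45).

Call:
move_arm(
  offset=[
    [-0.013, 0.019, 0.07],
    [-0.013, 0.019, 0.088],
    [-0.013, 0.019, 0.088],
    [-0.013, 0.019, 0.088],
    [-0.013, 0.019, 0.088],
    [-0.013, 0.019, 0.088],
  ],
  turn=[
    [0, 0, 0.003],
    [0, 0, 0.003],
    [0, 0, 0.003],
    [0, 0, 0.003],
    [0, 0, 0.003],
    [0, 0, 0.003],
  ],
)

```text
clock: 10.05
eef_pos: [0.5878, -0.1351, 0.1461]
ee_rot: [3.141, -0.001, 0.295]
ft_force: [0.5, -0.4, -1.7]
finger_gap: 0.403
```

```bash
python3 - <<'E'
from h import *
s=observe();print(s["eef_pos"],s["ee_rot"],s["ft_force"])
p=snapshot("wrist");save(p,"w6.png");c=cam(p,s)
a=p["color"][:,:,::-1].copy()
a=cv2.resize(a[120:340,220:440],None,fx=2.7,fy=2.7,interpolation=2)
# project column inner walls at heights 111/120 for column centre estimate
q=[.587,-.132,.299];R=Ro.from_euler('z',q[2])
def pp(l):return (proj(c,R.apply(np.array(l)/1000.)+[q[0],q[1],0])-[220,120])*2.7
for z,col in((111,(0,0,255)),(120,(0,255,0))):
    P=pp([(47,20,z),(47,-20,z),(24,-20,z),(-24,-20,z),(-47,-20,z),(-47,20,z),(-24,20,z),(24,20,z)])
    cv2.polylines(a,[P.round().astype(int).reshape(-1,1,2)],True,col,1)
cv2.imwrite("pics/v9.png",a)
go([.587,-.132,.12],[np.pi,0,.299])
E
```

```text
[ 0.58784759 -0.13505603  0.14608078] [ 3.14118190e+00 -1.15671929e-03  2.94990139e-01] [ 0.53014725 -0.37651573 -1.66494099]
offset [ 0.0006 -0.011   0.0866] turn [ 0.0001 -0.0003 -0.0014]
```

View pics/v9.png

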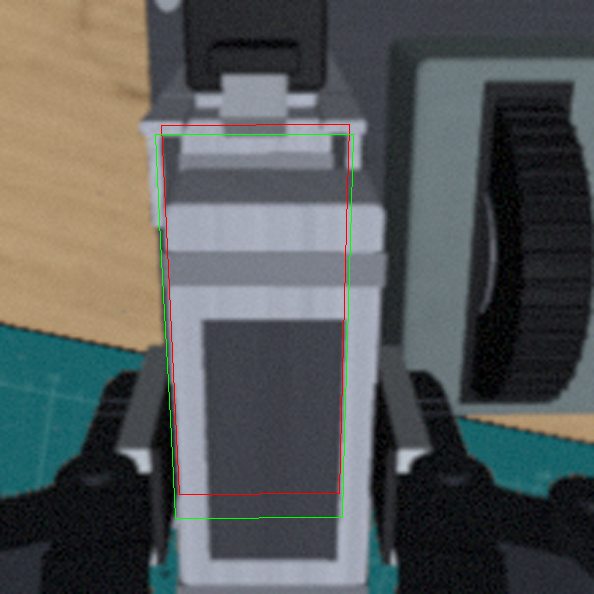

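The overlay of the column estimate agrees with the real back walls (inner edges at 160 and 348 px against 162 and 349). The cassette is 3 mm towards −y, so I'll correct it.

Call:
move_arm(
  offset=[
    [0, -0.011, 0.02],
    [0, -0.011, 0.03],
    [0, -0.011, 0.03],
    [0, -0.011, 0.03],
    [0, -0.011, 0.03],
  ],
  turn=[
    [0, 0, -0.001],
    [0, 0, -0.001],
    [0, 0, -0.001],
    [0, 0, -0.001],
    [0, 0, -0.001],
  ],
)

```text
clock: 10.6
eef_pos: [0.5865, -0.1323, 0.1364]
ee_rot: [3.142, -0.0, 0.298]
ft_force: [0.2, 0.0, -0.7]
finger_gap: 0.407
```

```bash
python3 - <<'E'
from h import *
s=observe();print(s["eef_pos"],s["ee_rot"],s["ft_force"])
go([.587,-.132,.12],[np.pi,0,.299])
snapshot("wrist");s=observe();print(s["eef_pos"],s["ee_rot"],s["ft_force"])
go([.587,-.132,.12],[np.pi,0,.299])
E
```

```text
[ 0.58645102 -0.13229648  0.13636879] [ 3.14150789e+00 -1.24392859e-06  2.97530541e-01] [ 0.24321227  0.02590285 -0.71387575]
offset [ 0.002  -0.0004  0.0546] turn [ 0.     -0.     -0.0005]
[ 0.58649359 -0.13229423  0.13645063] [ 3.14144040e+00 -1.45976978e-04  2.97533452e-01] [ 0.11023731 -0.49709345 -1.80938446]
offset [ 0.0019 -0.0005  0.0548] turn [ 0.     -0.     -0.0005]
```

Call:
move_arm(
  offset=[
    [0.001, 0, 0.02],
    [0.001, 0, 0.04],
    [0.001, 0, 0.06],
    [0.001, 0, 0.065],
    [0.001, 0, 0.065],
  ],
  turn=[
    [0, 0, 0],
    [0, 0, 0],
    [0, 0, 0],
    [0, 0, 0],
    [0, 0, 0],
  ],
)

```text
clock: 11.15
eef_pos: [0.5873, -0.1318, 0.1167]
ee_rot: [3.142, -0.001, 0.298]
ft_force: [2.7, -0.2, -0.6]
finger_gap: 0.405
```

Call:
move_arm(
  offset=[
    [0, 0, 0.01],
    [0, 0, 0.02],
    [0, 0, 0.03],
    [0, 0, 0.04],
    [0, 0, 0.04],
  ],
  turn=[
    [0, 0, 0],
    [0, 0, 0],
    [0, 0, 0],
    [0, 0, 0],
    [0, 0, 0],
  ],
)

```text
clock: 11.65
eef_pos: [0.5868, -0.1323, 0.1045]
ee_rot: [3.141, -0.0, 0.298]
ft_force: [1.4, -0.4, 1.4]
finger_gap: 0.404
```

Call:
move_arm(
  offset=[
    [0, 0, 0.015],
    [0, 0, 0.03],
    [0, 0, 0.045],
    [0, 0, 0.06],
    [0, 0, 0.07],
    [0, 0, 0.07],
  ],
  turn=[
    [0, 0, 0],
    [0, 0, 0],
    [0, 0, 0],
    [0, 0, 0],
    [0, 0, 0],
    [0, 0, 0],
  ],
)

```text
clock: 12.25
eef_pos: [0.5867, -0.1323, 0.0839]
ee_rot: [3.141, -0.0, 0.297]
ft_force: [-0.1, -0.1, 3.9]
finger_gap: 0.404
```

```bash
python3 - <<'E'
from h import *
s=observe();print(s["eef_pos"],s["ee_rot"],s["ft_force"],s["wrist_torque"])
p=snapshot("wrist");save(p,"w7.png")
R=Ro.from_euler('xyz',s["ee_rot"]);c=cam(p,s)
for r in outline_of(p,"cassette"):print(r["xy"],r["confidence"])
# compare dark panel position in image with w4
for f in("w4","w7"):
    g=cv2.cvtColor(cv2.imread(f"pics/{f}.png"),6)[228:338,285:357];t,m=cv2.threshold(cv2.GaussianBlur(g,(3,3),0),0,255,9)
    k=max(cv2.findContours(m,0,1)[0],key=cv2.contourArea);print(f,cv2.minAreaRect(k))
E
```

```text
[ 0.58674893 -0.13234527  0.08391734] [ 3.14127123e+00 -2.82396290e-05  2.97479349e-01] [-0.12796539 -0.10590369  3.9299636 ] [-0.02087643 -0.04470444  0.06389488]
[51.8, 79.6] 0.83
[319.7, 270.1] 0.7
[630.7, 211.2] 0.64
w4 ((36.0, 54.0), (88.0, 52.0), 90.0)
w7 ((36.0, 54.5), (89.0, 52.0), 90.0)
```

Call:
move_arm(
  offset=[
    [0, 0, 0.005],
    [0, 0, 0.01],
    [0, 0, 0.015],
    [0, 0, 0.017],
    [0, 0, 0.017],
    [0, 0, 0.017],
  ],
  turn=[
    [0, 0, 0],
    [0, 0, 0],
    [0, 0, 0],
    [0, 0, 0],
    [0, 0, 0],
    [0, 0, 0],
  ],
)

```text
clock: 12.95
eef_pos: [0.5868, -0.1323, 0.0794]
ee_rot: [3.141, -0.0, 0.297]
ft_force: [-1.1, 0.4, 8.0]
finger_gap: 0.403
```

```bash
python3 - <<'E'
from h import *
s=observe();print(s["eef_pos"],s["ft_force"])
p=snapshot("wrist");save(p,"w8.png")
f="w8"
g=cv2.cvtColor(cv2.imread(f"pics/{f}.png"),6)[228:338,285:357];t,m=cv2.threshold(cv2.GaussianBlur(g,(3,3),0),0,255,9)
k=max(cv2.findContours(m,0,1)[0],key=cv2.contourArea);print(f,cv2.minAreaRect(k))
b=[cv2.resize(cv2.imread(f"pics/{f}.png")[150:375,240:400],None,fx=2.4,fy=2.4,interpolation=2) for f in("w7","w8")]
cv2.imwrite("pics/v10.png",np.hstack(b))
E
```

```text
[ 0.58681437 -0.13232035  0.07939591] [-1.13899414  0.35127799  8.02038493]
w8 ((36.0, 54.5), (89.0, 52.0), 90.0)
```

View pics/v10.png

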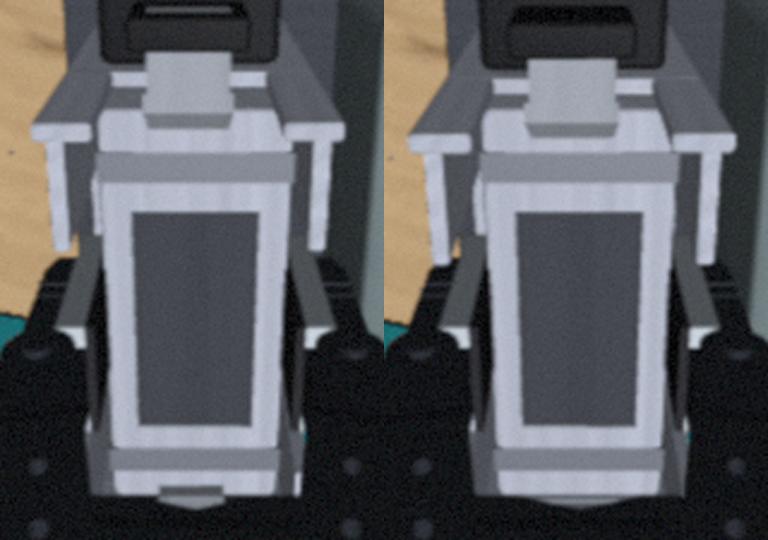

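Both views show the back latch lip (v10 top) lying over the cassette end, with the front lip at the bottom edge. Pressing 1 mm more, then releasing.

Call:
move_arm(
  offset=[
    [0, 0, 0.004],
    [0, 0, 0.004],
    [0, 0, 0.004],
  ],
  turn=[
    [0, 0, 0],
    [0, 0, 0],
    [0, 0, 0],
  ],
)

```text
clock: 13.3
eef_pos: [0.5868, -0.1323, 0.0782]
ee_rot: [3.141, -0.0, 0.297]
ft_force: [-1.3, -0.7, 8.6]
finger_gap: 0.406
```

Call:
move_arm(
  offset=[
    [0, 0, 0],
    [0, 0, 0],
    [0, 0, 0],
    [0, 0, 0],
    [0, 0, 0],
  ],
  turn=[
    [0, 0, 0],
    [0, 0, 0],
    [0, 0, 0],
    [0, 0, 0],
    [0, 0, 0],
  ],
  grip=0.38,
)

```text
clock: 13.8
eef_pos: [0.5864, -0.132, 0.0772]
ee_rot: [-3.141, 0.001, 0.298]
ft_force: [0.1, -0.3, -1.2]
finger_gap: 0.619
```

Call:
move_arm(
  offset=[
    [0, 0, -0.04],
    [0, 0, -0.1],
    [0, 0, -0.2],
    [0, 0, -0.3],
    [0, 0, -0.3],
    [0, 0, -0.3],
  ],
  turn=[
    [0, 0, 0],
    [0, 0, 0],
    [0, 0, 0],
    [0, 0, 0],
    [0, 0, 0],
    [0, 0, 0],
  ],
)

```text
clock: 14.4
eef_pos: [0.5872, -0.1322, 0.169]
ee_rot: [3.14, -0.002, 0.298]
ft_force: [0.6, -0.7, 0.6]
finger_gap: 0.62
```

```bash
python3 - <<'E'
from h import *
s=observe();print(s["eef_pos"],s["ee_rot"],s["ft_force"])
p=snapshot("wrist");save(p,"w9.png");c=cam(p,s)
# wheel target: crest
R=Ro.from_euler('z',.299);o=np.array([.587,-.132,0])-R.apply([0,.048,0])
print("axle",(o+R.apply([0,-.024,.060])).round(4))
print("window px",proj(c,o+R.apply([-.03,-.078,.1])))
cv2.imwrite("pics/v11.png",cv2.resize(p["color"][130:400,230:520,::-1],None,fx=2.2,fy=2.2,interpolation=2))
E
```

```text
[ 0.58718074 -0.13220243  0.16903787] [ 3.14049483e+00 -2.10564699e-03  2.97565257e-01] [ 0.616824   -0.7486152   0.55838622]
axle [ 0.6082 -0.2008  0.06  ]
window px [[483.28629377 255.16094763]]
```

View pics/v11.png

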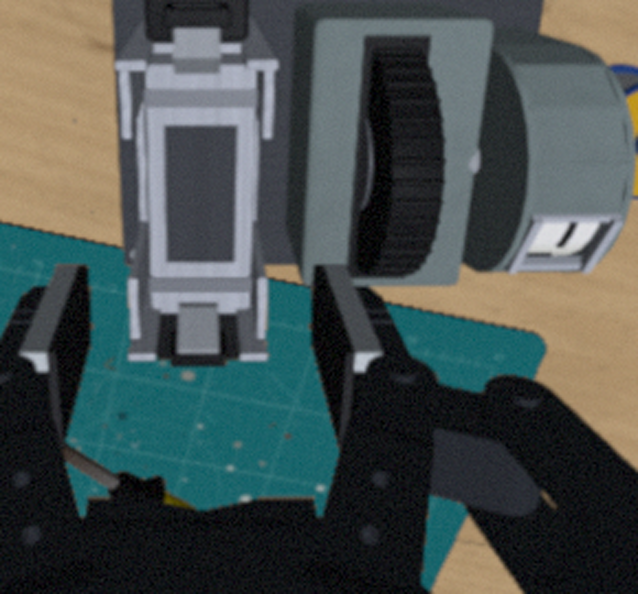

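Cassette held: the front and back latch lips both lie over its ends (v11 (198,320) and (197,45)), and the window still shows 1. Now I'll plan the wheel strokes: two pinched turns of 36° about the axle.

```bash
cat > wheel.py <<'E'
from h import *
F=Ro.from_euler('z',.299);AX=np.array([.6082,-.2008,.060]);D=Ro.from_euler('x',np.pi)
def pose(deg,r):
    A=Ro.from_euler('y',deg,degrees=True);return AX+F.apply(A.apply([0,0,r])),F*A*D
def rows(p0,R0,L):
    O,T=[],[]
    for p,R in L:
        O.append((R0.inv().apply(p-p0)/.3).round(3).tolist());T.append(((R0.inv()*R).as_rotvec()/np.pi).round(4).tolist())
    print("offset",O);print("turn",T)
def here():
    s=observe();return np.array(s["eef_pos"]),Ro.from_euler('xyz',s["ee_rot"])
E
python3 - <<'E'
from wheel import *
print("approach");rows(*here(),[pose(-18,.11)])
print("in");rows(*pose(-18,.11),[pose(-18,.033)])
print("stroke");rows(*pose(-18,.033),[pose(-18+4*k,.033) for k in range(1,10)])
print("out");rows(*pose(18,.033),[pose(18,.11)])
print("back");rows(*pose(18,.11),[pose(-18,.11)])
E
```

```text
approach
offset [[-0.111, 0.241, 0.011]]
turn [[0.0001, 0.1, -0.0004]]
in
offset [[-0.0, -0.0, 0.257]]
turn [[0.0, 0.0, 0.0]]
stroke
offset [[0.008, 0.0, 0.0], [0.015, 0.0, 0.001], [0.023, -0.0, 0.002], [0.03, -0.0, 0.004], [0.038, 0.0, 0.007], [0.045, 0.0, 0.01], [0.052, -0.0, 0.013], [0.058, -0.0, 0.017], [0.065, 0.0, 0.021]]
turn [[0.0, -0.0222, -0.0], [0.0, -0.0444, -0.0], [0.0, -0.0667, -0.0], [0.0, -0.0889, -0.0], [0.0, -0.1111, -0.0], [0.0, -0.1333, -0.0], [0.0, -0.1556, -0.0], [0.0, -0.1778, -0.0], [0.0, -0.2, -0.0]]
out
offset [[-0.0, -0.0, -0.257]]
turn [[0.0, 0.0, 0.0]]
back
offset [[-0.216, 0.0, 0.07]]
turn [[-0.0, 0.2, 0.0]]
```

Call:
move_arm(
  offset=[
    [-0.02, 0.05, -0.02],
    [-0.111, 0.241, 0.01],
    [-0.111, 0.241, 0.01],
    [-0.111, 0.241, 0.01],
    [-0.111, 0.241, 0.01],
    [-0.111, 0.241, 0.01],
    [-0.111, 0.241, 0.01],
  ],
  turn=[
    [0, 0, 0],
    [0, 0.1, 0],
    [0, 0.1, 0],
    [0, 0.1, 0],
    [0, 0.1, 0],
    [0, 0.1, 0],
    [0, 0.1, 0],
  ],
  grip=0.65,
  newtons=30,
)

```text
clock: 15.15
eef_pos: [0.5778, -0.2089, 0.165]
ee_rot: [3.141, -0.315, 0.302]
ft_force: [-0.0, 0.0, 0.5]
finger_gap: 0.351
```

```bash
python3 - <<'E'
from wheel import *
s=observe();print(s["eef_pos"],s["finger_gap"],pose(-18,.11)[0]);rows(*here(),[pose(-18,.06),pose(-18,.033)])
E
```

```text
[ 0.57778245 -0.20890635  0.16498059] 0.350506396227748 [ 0.5757163  -0.21081281  0.16461622]
offset [[-0.009, 0.004, 0.165], [-0.009, 0.004, 0.255]]
turn [[-0.0002, -0.0002, 0.0008], [-0.0002, -0.0002, 0.0008]]
```

Call:
move_arm(
  offset=[
    [-0.008, 0.004, 0.1],
    [-0.008, 0.004, 0.165],
    [-0.008, 0.004, 0.255],
    [-0.008, 0.004, 0.255],
    [-0.008, 0.004, 0.255],
  ],
  turn=[
    [0, 0, 0],
    [0, 0, 0],
    [0, 0, 0],
    [0, 0, 0],
    [0, 0, 0],
  ],
)

```text
clock: 15.65
eef_pos: [0.5978, -0.2038, 0.0911]
ee_rot: [-3.141, -0.314, 0.301]
ft_force: [0.2, 0.0, 0.3]
finger_gap: 0.347
```

Call:
move_arm(
  offset=[
    [0, 0, 0],
    [0, 0, 0],
    [0, 0, 0],
    [0, 0, 0],
    [0, 0, 0],
  ],
  turn=[
    [0, 0, 0],
    [0, 0, 0],
    [0, 0, 0],
    [0, 0, 0],
    [0, 0, 0],
  ],
  grip=1,
  newtons=30,
)

```text
clock: 16.15
eef_pos: [0.5971, -0.2036, 0.0922]
ee_rot: [-3.14, -0.315, 0.3]
ft_force: [-0.5, 6.0, 1.8]
finger_gap: 0.204
```

```bash
python3 - <<'E'
from wheel import *
s=observe();print(s["eef_pos"],s["ee_rot"],s["ft_force"],s["finger_gap"],pose(-18,.033)[0]);p=snapshot("wrist");save(p,"w10.png")
E
```

```text
[ 0.59711571 -0.20363264  0.09224264] [-3.14023262 -0.31530185  0.29992941] [-0.51345863  6.02119494  1.81932539] 0.2040303675571184 [ 0.59845489 -0.20380384  0.09138487]
```

Wheel pinched (opening about 17–18 mm). First stroke of +36°.

Call:
move_arm(
  offset=[
    [0.008, 0, 0],
    [0.015, 0, 0.001],
    [0.023, 0, 0.002],
    [0.03, 0, 0.004],
    [0.038, 0, 0.007],
    [0.045, 0, 0.01],
    [0.052, 0, 0.013],
    [0.058, 0, 0.017],
    [0.065, 0, 0.021],
    [0.065, 0, 0.021],
  ],
  turn=[
    [0, -0.0222, 0],
    [0, -0.0444, 0],
    [0, -0.0667, 0],
    [0, -0.0889, 0],
    [0, -0.1111, 0],
    [0, -0.1333, 0],
    [0, -0.1556, 0],
    [0, -0.1778, 0],
    [0, -0.2, 0],
    [0, -0.2, 0],
  ],
)

```text
clock: 17.2
eef_pos: [0.6161, -0.1977, 0.0925]
ee_rot: [-3.139, 0.319, 0.3]
ft_force: [-3.7, 4.8, 6.7]
finger_gap: 0.202
```

Call:
move_arm(
  offset=[
    [0, 0, 0],
    [0, 0, 0],
    [0, 0, 0],
    [0, 0, 0],
  ],
  turn=[
    [0, 0, 0],
    [0, 0, 0],
    [0, 0, 0],
    [0, 0, 0],
  ],
  grip=0.65,
)

```text
clock: 17.6
eef_pos: [0.6164, -0.2007, 0.0914]
ee_rot: [3.141, 0.313, 0.296]
ft_force: [0.2, -1.0, 0.2]
finger_gap: 0.352
```

Call:
move_arm(
  offset=[
    [0, 0, -0.1],
    [0, 0, -0.2],
    [0, 0, -0.257],
    [0, 0, -0.257],
  ],
  turn=[
    [0, 0, 0],
    [0, 0, 0],
    [0, 0, 0],
    [0, 0, 0],
  ],
)

```text
clock: 18.0
eef_pos: [0.6419, -0.1933, 0.1672]
ee_rot: [3.138, 0.308, 0.297]
ft_force: [-0.4, -0.1, 0.2]
finger_gap: 0.347
```

```bash
python3 - <<'E'
from wheel import *
s=observe();p=snapshot("wrist");save(p,"w11.png");print(s["eef_pos"],s["ft_force"]);rows(*here(),[pose(-18,.11)])
E
```

```text
[ 0.64190265 -0.19329469  0.16721545] [-0.41143162 -0.0849245   0.22970284]
offset [[-0.211, -0.007, 0.071]]
turn [[0.0004, 0.1991, -0.0005]]
```

Call:
move_arm(
  offset=[
    [-0.03, 0, -0.02],
    [-0.21, 0.0, 0.07],
    [-0.21, 0.0, 0.07],
    [-0.21, 0.0, 0.07],
    [-0.21, 0.0, 0.07],
    [-0.21, 0.0, 0.07],
    [-0.21, 0.0, 0.07],
  ],
  turn=[
    [0, 0.03, 0],
    [0, 0.2, 0],
    [0, 0.2, 0],
    [0, 0.2, 0],
    [0, 0.2, 0],
    [0, 0.2, 0],
    [0, 0.2, 0],
  ],
)

```text
clock: 18.75
eef_pos: [0.5747, -0.2129, 0.163]
ee_rot: [-3.14, -0.312, 0.295]
ft_force: [1.0, 0.7, -0.0]
finger_gap: 0.346
```

```bash
python3 - <<'E'
from wheel import *
s=observe();print(s["eef_pos"],s["finger_gap"],pose(-18,.11)[0]);rows(*here(),[pose(-18,.06),pose(-18,.033)])
E
```

```text
[ 0.57471233 -0.21293503  0.16302253] 0.34569060008895863 [ 0.5757163  -0.21081281  0.16461622]
offset [[0.007, -0.006, 0.163], [0.007, -0.006, 0.253]]
turn [[-0.0002, 0.0008, -0.0011], [-0.0002, 0.0008, -0.0011]]
```

Call:
move_arm(
  offset=[
    [0.007, -0.009, 0.1],
    [0.007, -0.009, 0.163],
    [0.007, -0.009, 0.253],
    [0.007, -0.009, 0.253],
    [0.007, -0.009, 0.253],
  ],
  turn=[
    [0, 0, -0.001],
    [0, 0, -0.001],
    [0, 0, -0.001],
    [0, 0, -0.001],
    [0, 0, -0.001],
  ],
)

```text
clock: 19.25
eef_pos: [0.6006, -0.2006, 0.092]
ee_rot: [3.141, -0.313, 0.304]
ft_force: [0.9, 0.5, 0.3]
finger_gap: 0.35
```

Call:
move_arm(
  offset=[
    [0, 0, 0],
    [0, 0, 0],
    [0, 0, 0],
    [0, 0, 0],
    [0, 0, 0],
  ],
  turn=[
    [0, 0, 0],
    [0, 0, 0],
    [0, 0, 0],
    [0, 0, 0],
    [0, 0, 0],
  ],
  grip=1,
)

```text
clock: 19.75
eef_pos: [0.6005, -0.2024, 0.0934]
ee_rot: [3.139, -0.317, 0.301]
ft_force: [4.0, 0.3, -1.7]
finger_gap: 0.205
```

Call:
move_arm(
  offset=[
    [0.008, 0, 0],
    [0.015, 0, 0.001],
    [0.023, 0, 0.002],
    [0.03, 0, 0.004],
    [0.038, 0, 0.007],
    [0.045, 0, 0.01],
    [0.052, 0, 0.013],
    [0.058, 0, 0.017],
    [0.065, 0, 0.021],
    [0.065, 0, 0.021],
  ],
  turn=[
    [0, -0.0222, 0],
    [0, -0.0444, 0],
    [0, -0.0667, 0],
    [0, -0.0889, 0],
    [0, -0.1111, 0],
    [0, -0.1333, 0],
    [0, -0.1556, 0],
    [0, -0.1778, 0],
    [0, -0.2, 0],
    [0, -0.2, 0],
  ],
)

```text
clock: 20.75
eef_pos: [0.6184, -0.1969, 0.0919]
ee_rot: [3.14, 0.318, 0.301]
ft_force: [-1.0, -1.6, -0.4]
finger_gap: 0.199
```

Call:
move_arm(
  offset=[
    [0, 0, 0],
    [0, 0, 0],
    [0, 0, 0],
    [0, 0, 0],
  ],
  turn=[
    [0, 0, 0],
    [0, 0, 0],
    [0, 0, 0],
    [0, 0, 0],
  ],
  grip=0.65,
)

```text
clock: 21.15
eef_pos: [0.6185, -0.1962, 0.093]
ee_rot: [3.141, 0.313, 0.3]
ft_force: [0.3, -0.3, 1.1]
finger_gap: 0.351
```

Call:
move_arm(
  offset=[
    [0, 0, -0.1],
    [0, 0, -0.2],
    [0, 0, -0.257],
    [0, 0, -0.257],
  ],
  turn=[
    [0, 0, 0],
    [0, 0, 0],
    [0, 0, 0],
    [0, 0, 0],
  ],
)

```text
clock: 21.55
eef_pos: [0.6441, -0.1892, 0.1687]
ee_rot: [3.138, 0.308, 0.3]
ft_force: [0.0, -0.9, -0.6]
finger_gap: 0.348
```

```bash
python3 - <<'E'
from wheel import *
s=observe();print(s["eef_pos"])
# view pose: tool down, camera looking at window from the front-above
w=AX+F.apply([-.035,-.054,.045])
A=Ro.from_euler('y',0,degrees=True)
rows(*here(),[(w+F.apply([-.075,-.0,.11]),F*D)])
E
```

```text
[ 0.64413297 -0.18915556  0.16868778]
offset [[-0.516, 0.181, 0.003]]
turn [[0.0012, 0.098, 0.0006]]
```

```bash
python3 - <<'E'
from wheel import *
d=dict(np.load("w2.npz"));d["eef_pos"]=[.58718,-.13220,.16904];d["ee_rot"]=[3.1405,-.0021,.29757]
w=atz(cam(d,d),(486,238),.098);print(w,F.inv().apply(w-AX))
A=Ro.from_euler('y',-35,degrees=True)
rows(*here(),[(w+F.apply([-.052,0,.06]),F*A*D)])
E
```

```text
[ 0.60869348 -0.25790509  0.098     ] [-0.01634956 -0.05471678  0.038     ]
offset [[-0.327, 0.183, 0.142]]
turn [[0.001, 0.2924, 0.0009]]
```

Call:
move_arm(
  offset=[
    [-0.1, 0.05, -0.05],
    [-0.2, 0.1, 0],
    [-0.327, 0.183, 0.14],
    [-0.327, 0.183, 0.14],
    [-0.327, 0.183, 0.14],
    [-0.327, 0.183, 0.14],
    [-0.327, 0.183, 0.14],
    [-0.327, 0.183, 0.14],
    [-0.327, 0.183, 0.14],
  ],
  turn=[
    [0, 0.04, 0],
    [0, 0.1, 0],
    [0, 0.292, 0],
    [0, 0.292, 0],
    [0, 0.292, 0],
    [0, 0.292, 0],
    [0, 0.292, 0],
    [0, 0.292, 0],
    [0, 0.292, 0],
  ],
)

```text
clock: 22.45
eef_pos: [0.5525, -0.2744, 0.1541]
ee_rot: [-3.136, -0.601, 0.293]
ft_force: [-0.2, 0.2, 0.5]
finger_gap: 0.356
```

```bash
python3 - <<'E'
from wheel import *
s=observe();print(s["clock"],s["eef_pos"],s["ee_rot"],s["ft_force"])
p=snapshot("wrist");save(p,"w12.png");c=cam(p,s)
w=np.array([.6087,-.2579,.098]);u=proj(c,w)[0];print(u)
for t in("window","latch_front","latch_back"):print(t,[(r["xy"],r["confidence"]) for r in search_frame(p,t)])
x,y=u.round().astype(int);x=np.clip(x,70,570);y=np.clip(y,60,340)
a=cv2.resize(p["color"][y-50:y+50,x-60:x+60,::-1],None,fx=5,fy=5,interpolation=2)
b=cv2.resize(p["color"][:,:,::-1],(320,200))
a[0:5]=255
o=np.zeros((600,800,3),np.uint8);o[:500,:600]=a;o[400:600,480:800]=b
cv2.imwrite("pics/v12.png",o);print(x,y)
E
```

```text
22.45 [ 0.55250868 -0.27436825  0.15412954] [-3.13632328 -0.60138258  0.29252318] [-0.20254335  0.19032748  0.53288726]
[321.43593945 193.50720285]
window [([243.0, 208.4], 0.82)]
latch_front [([143.2, 247.2], 0.92), ([244.6, 206.2], 0.69)]
latch_back [([160.8, 110.8], 0.85)]
321 194
```

```bash
python3 - <<'E'
import cv2,numpy as np
a=cv2.imread("pics/w12.png");o=np.zeros((600,800,3),np.uint8)
o[:300,:480]=cv2.resize(a,(480,300),interpolation=3)
o[:300,480:800]=cv2.resize(a[154:234,278:363],(320,300),interpolation=2)
o[300:,:]=cv2.resize(a[100:265,110:330],(800,600),interpolation=2)[150:450] if 0 else cv2.resize(a[150:240,200:440],(800,300),interpolation=2)
cv2.imwrite("pics/v12.png",o)
E
```

```text
(no output)
```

View pics/v12.png

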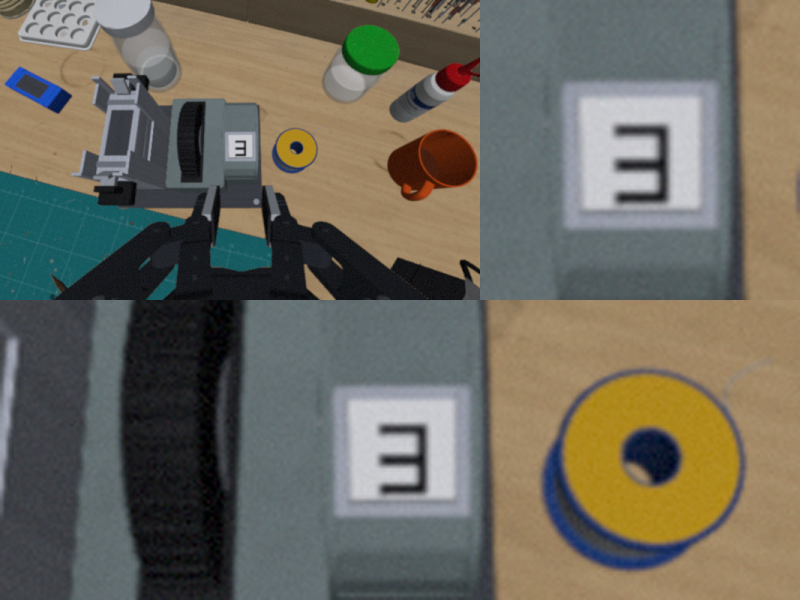

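The window shows an upright 3, sitting slightly low in the frame (digit rows 125–203, opening 95–212 in the upper right crop). The latches are closed over the cassette and the reel is undisturbed. I'll measure the offset angle numerically.

```bash
cat > dig.py <<'E'
from wheel import *
def measure(img,c,x0,y0,x1,y1,show=True):
    g=cv2.resize(cv2.cvtColor(img,cv2.COLOR_BGR2GRAY)[y0:y1,x0:x1],None,fx=8,fy=8,interpolation=2)
    m=(g>205).astype(np.uint8); l=cv2.connectedComponentsWithStats(m)
    i=1+np.argmax(l[2][1:,4]);ys,xs=np.where(l[1]==i);bx=[xs.min(),ys.min(),xs.max(),ys.max()]
    W=g[bx[1]+6:bx[3]-6,bx[0]+6:bx[2]-6];k=(W<120);yy,xx=np.where(k)
    op=np.array([(bx[0]+bx[2])/2,(bx[1]+bx[3])/2]);dg=np.array([(xx.min()+xx.max())/2+bx[0]+6,(yy.min()+yy.max())/2+bx[1]+6])
    f=lambda v:(v+.5)/8-.5+[x0,y0]
    fo,fd=f(op),f(dg);print("open",fo.round(2),"h",(bx[3]-bx[1])/8,"w",(bx[2]-bx[0])/8,"dig",fd.round(2),"h",(yy.max()-yy.min())/8,"w",(xx.max()-xx.min())/8)
    def ang(px,r):
        o,v=ray(c,px);o=F.inv().apply(o-AX);v=F.inv().apply(v)
        a=v[0]**2+v[2]**2;b=2*(o[0]*v[0]+o[2]*v[2]);d=o[0]**2+o[2]**2-r*r
        t=(-b-np.sqrt(b*b-4*a*d))/(2*a);P=o+t*v;return np.degrees(np.arctan2(P[0],P[2])).round(2),P.round(4)
    for rw,rd in((.041,.041),(.044,.041),(.044,.038),(.041,.038)):print(rw,rd,"frame",ang(fo,rw),"digit",ang(fd,rd))
if __name__=="__main__":
    d=dict(np.load("w2.npz"));d["eef_pos"]=[.55250868,-.27436825,.15412954];d["ee_rot"]=[-3.13632328,-.60138258,.29252318]
    c=cam(d,d);img=cv2.imread("pics/w12.png");print(img[160:225,320].mean(1).round().astype(int).tolist())
    measure(img,c,290,160,350,225)
    d["eef_pos"]=[.58718,-.13220,.16904];d["ee_rot"]=[3.1405,-.0021,.29757]
    # triangulate frame centre with w9 (opening about (484.5,238))
    print(img.shape)
E
python3 dig.py
```

```text
[105, 108, 108, 107, 108, 107, 108, 108, 108, 106, 112, 102, 105, 105, 110, 123, 150, 163, 161, 171, 195, 203, 203, 202, 205, 203, 192, 126, 61, 77, 152, 194, 204, 204, 208, 193, 127, 54, 45, 117, 186, 204, 206, 202, 182, 113, 38, 65, 144, 169, 142, 151, 163, 162, 145, 119, 110, 107, 105, 113, 107, 109, 105, 107, 100]Traceback (most recent call last):
  File "dig.py", line 18, in <module>
    measure(img,c,290,160,350,225)
    ~~~~~~~^^^^^^^^^^^^^^^^^^^^^^^
  File "dig.py", line 7, in measure
    op=np.array([(bx[0]+bx[2])/2,(bx[1]+bx[3])/2]);dg=np.array([(xx.min()+xx.max())/2+bx[0]+6,(yy.min()+yy.max())/2+bx[1]+6])
                                                                 ~~~~~~^^
    return umr_minimum(a, axis, None, out, keepdims, initial, where)
ValueError: zero-size array to reduction operation minimum which has no identity
```

```bash
python3 - <<'E'
from wheel import *
d=dict(np.load("w2.npz"));d["eef_pos"]=[.55250868,-.27436825,.15412954];d["ee_rot"]=[-3.13632328,-.60138258,.29252318]
c=cam(d,d);e=dict(np.load("w1.npz"));c1=cam(e,e)
X=tri([(c,(320.6,194.9)),(c1,(428,171.3))]);P=F.inv().apply(X-AX);print(P.round(4),np.hypot(P[0],P[2]),np.degrees(np.arctan2(P[0],P[2])))
def ang(px,r):
    o,v=ray(c,px);o=F.inv().apply(o-AX);v=F.inv().apply(v)
    a=v[0]**2+v[2]**2;b=2*(o[0]*v[0]+o[2]*v[2]);k=o[0]**2+o[2]**2-r*r
    t=(-b-np.sqrt(b*b-4*a*k))/(2*a);Q=o+t*v;return np.degrees(np.arctan2(Q[0],Q[2])).round(2)
for r in(.036,.038,.040,.042,.044,.046):print(r,"frame",ang((320.6,194.9),r),"digit c/top/bot",[ang((320.6,y),r) for y in(197.4,186.8,208)])
E
```

```text
[-0.0181 -0.0542  0.0407] 0.04451023316322976 -23.976530802425057
0.036 frame -25.87 digit c/top/bot [np.float64(-28.97), np.float64(-15.99), np.float64(-42.92)]
0.038 frame -25.38 digit c/top/bot [np.float64(-28.29), np.float64(-16.11), np.float64(-41.28)]
0.04 frame -24.94 digit c/top/bot [np.float64(-27.67), np.float64(-16.21), np.float64(-39.82)]
0.042 frame -24.54 digit c/top/bot [np.float64(-27.12), np.float64(-16.31), np.float64(-38.52)]
0.044 frame -24.18 digit c/top/bot [np.float64(-26.62), np.float64(-16.4), np.float64(-37.34)]
0.046 frame -23.86 digit c/top/bot [np.float64(-26.16), np.float64(-16.48), np.float64(-36.28)]
```

The window is at r = 44.5 mm and −24°, and the digit is about 4° in front of it. I'll make a small +4.2° pinched correction.

```bash
python3 - <<'E'
from wheel import *
rows(*here(),[pose(-2,.11)])
rows(*pose(-2,.033),[pose(-.6,.033),pose(.8,.033),pose(2.2,.033)])
E
```

```text
offset [[0.208, -0.177, 0.088]]
turn [[0.0005, -0.1807, 0.0012]]
offset [[0.003, 0.0, 0.0], [0.005, -0.0, 0.0], [0.008, 0.0, 0.0]]
turn [[0.0, -0.0078, -0.0], [0.0, -0.0156, -0.0], [-0.0, -0.0233, -0.0]]
```

Call:
move_arm(
  offset=[
    [0.0, -0.05, -0.08],
    [0.208, -0.177, 0.088],
    [0.208, -0.177, 0.088],
    [0.208, -0.177, 0.088],
    [0.208, -0.177, 0.088],
    [0.208, -0.177, 0.088],
    [0.208, -0.177, 0.088],
    [0.208, -0.177, 0.088],
  ],
  turn=[
    [0, -0.03, 0.001],
    [0, -0.18, 0.001],
    [0, -0.18, 0.001],
    [0, -0.18, 0.001],
    [0, -0.18, 0.001],
    [0, -0.18, 0.001],
    [0, -0.18, 0.001],
    [0, -0.18, 0.001],
  ],
)

```text
clock: 23.45
eef_pos: [0.6069, -0.1979, 0.1705]
ee_rot: [3.14, -0.04, 0.307]
ft_force: [-0.0, -0.6, 0.0]
finger_gap: 0.35
```

```bash
python3 - <<'E'
from wheel import *
rows(*here(),[pose(-2,.11),pose(-2,.033)])
E
```

```text
offset [[-0.012, 0.01, 0.002], [-0.013, 0.01, 0.258]]
turn [[0.0004, -0.0017, 0.0025], [0.0004, -0.0017, 0.0025]]
```

Call:
move_arm(
  offset=[
    [-0.012, 0.006, 0.05],
    [-0.012, 0.006, 0.17],
    [-0.012, 0.006, 0.258],
    [-0.012, 0.006, 0.258],
    [-0.012, 0.006, 0.258],
  ],
  turn=[
    [0, -0.002, 0.0025],
    [0, -0.002, 0.0025],
    [0, -0.002, 0.0025],
    [0, -0.002, 0.0025],
    [0, -0.002, 0.0025],
  ],
)

```text
clock: 23.95
eef_pos: [0.6018, -0.2065, 0.0917]
ee_rot: [-3.14, -0.03, 0.286]
ft_force: [0.4, 0.3, -0.3]
finger_gap: 0.353
```

Call:
move_arm(
  offset=[
    [0, 0, 0],
    [0, 0, 0],
    [0, 0, 0],
    [0, 0, 0],
    [0, 0, 0],
  ],
  turn=[
    [0, 0, 0],
    [0, 0, 0],
    [0, 0, 0],
    [0, 0, 0],
    [0, 0, 0],
  ],
  grip=1,
)

```text
clock: 24.45
eef_pos: [0.6015, -0.2022, 0.0929]
ee_rot: [-3.136, -0.029, 0.291]
ft_force: [-3.3, 4.8, -0.8]
finger_gap: 0.206
```

Call:
move_arm(
  offset=[
    [0.003, 0, 0],
    [0.005, 0, 0],
    [0.008, 0, 0],
    [0.008, 0, 0],
    [0.008, 0, 0],
    [0.008, 0, 0],
  ],
  turn=[
    [0, -0.008, 0],
    [0, -0.016, 0],
    [0, -0.0233, 0],
    [0, -0.0233, 0],
    [0, -0.0233, 0],
    [0, -0.0233, 0],
  ],
)

```text
clock: 25.05
eef_pos: [0.604, -0.2014, 0.0933]
ee_rot: [-3.136, 0.044, 0.292]
ft_force: [-4.1, 4.6, 0.5]
finger_gap: 0.205
```

Call:
move_arm(
  offset=[
    [0, 0, 0],
    [0, 0, 0],
    [0, 0, 0],
    [0, 0, 0],
  ],
  turn=[
    [0, 0, 0],
    [0, 0, 0],
    [0, 0, 0],
    [0, 0, 0],
  ],
  grip=0.65,
)

```text
clock: 25.45
eef_pos: [0.6067, -0.2047, 0.0931]
ee_rot: [3.141, 0.04, 0.289]
ft_force: [0.1, -0.3, -0.4]
finger_gap: 0.354
```

Call:
move_arm(
  offset=[
    [0, 0, -0.1],
    [0, 0, -0.2],
    [0, 0, -0.257],
    [0, 0, -0.257],
  ],
  turn=[
    [0, 0, 0],
    [0, 0, 0],
    [0, 0, 0],
    [0, 0, 0],
  ],
)

```text
clock: 25.85
eef_pos: [0.6115, -0.2042, 0.1724]
ee_rot: [3.138, 0.036, 0.289]
ft_force: [-0.4, -0.9, -0.0]
finger_gap: 0.349
```

```bash
python3 - <<'E'
from wheel import *
rows(*here(),[(np.array([.5525,-.2744,.160]),Ro.from_euler('xyz',[3.1416,-.61,.299]))])
E
```

```text
offset [[-0.254, 0.168, 0.051]]
turn [[0.0019, 0.2057, -0.0026]]
```

Call:
move_arm(
  offset=[
    [-0.05, 0.05, -0.08],
    [-0.254, 0.168, 0.05],
    [-0.254, 0.168, 0.05],
    [-0.254, 0.168, 0.05],
    [-0.254, 0.168, 0.05],
    [-0.254, 0.168, 0.05],
    [-0.254, 0.168, 0.05],
    [-0.254, 0.168, 0.05],
  ],
  turn=[
    [0.002, 0.04, -0.003],
    [0.002, 0.206, -0.003],
    [0.002, 0.206, -0.003],
    [0.002, 0.206, -0.003],
    [0.002, 0.206, -0.003],
    [0.002, 0.206, -0.003],
    [0.002, 0.206, -0.003],
    [0.002, 0.206, -0.003],
  ],
)

```text
clock: 26.65
eef_pos: [0.5467, -0.2753, 0.1555]
ee_rot: [-3.131, -0.604, 0.288]
ft_force: [-0.6, 1.1, -1.0]
finger_gap: 0.35
```

```bash
cat > chk.py <<'E'
from wheel import *
import sys
n=sys.argv[1]
s=observe();p=snapshot("wrist");save(p,n+".png");c=cam(p,s);print(s["eef_pos"],s["ee_rot"])
P=np.array([-.0181,-.0542,.0407]);w=AX+F.apply(P);u=proj(c,w)[0];print(u.round(1))
x,y=u.round().astype(int);g=p["color"].mean(2)
print("col",x,"rows from",y-26);print(g[y-26:y+27,x-1:x+2].mean(1).round().astype(int).tolist())
print("row",y,"cols from",x-28);print(g[y-9:y-6,x-28:x+29].mean(0).round().astype(int).tolist())
B=g[y-26:y+27,x-28:x+29]
print((B[::1,::1]<125)[10:46,10:46].astype(int).sum(0).tolist())
for r in B[10:46:2,8:48:1]:print("".join("#" if v<110 else "+" if v<180 else "." for v in r))
E
python3 chk.py w13
```

```text
[ 0.54674362 -0.2752885   0.15550817] [-3.13129363 -0.60414022  0.28831439]
[322.  188.1]
col 322 rows from 162
[108, 107, 108, 107, 106, 106, 113, 136, 155, 159, 163, 184, 202, 201, 161, 93, 50, 104, 184, 205, 204, 205, 203, 176, 102, 44, 92, 171, 202, 205, 205, 199, 166, 91, 31, 88, 169, 202, 202, 203, 192, 154, 148, 157, 161, 151, 123, 108, 108, 108, 107, 106, 105]
row 188 cols from 294
[111, 113, 115, 114, 111, 111, 117, 138, 155, 158, 158, 161, 184, 200, 204, 204, 205, 203, 202, 202, 188, 170, 160, 160, 161, 160, 161, 163, 165, 166, 162, 144, 96, 60, 94, 165, 202, 204, 204, 203, 204, 205, 198, 177, 158, 158, 155, 141, 123, 114, 109, 90, 70, 80, 116, 131, 135]
[0, 0, 0, 0, 0, 0, 0, 0, 0, 0, 0, 4, 9, 9, 9, 9, 9, 9, 9, 9, 9, 9, 21, 21, 20, 0, 0, 0, 0, 0, 0, 0, 0, 0, 0, 0]
++++++++++++++++++++++++++++++++++++++++
++++...............................+++++
++++.........++++++++++++++........+++++
++++........+##############+.......+++++
++++.........++++++....+###+.......+++++
++++...................++##+.......+++++
++++...................++##+.......+++++
++++........+++############+.......+++++
++++........++#############+.......+++++
++++...................++##+.......+++++
+++++...................+##+.......+++++
++++..........++++++++++###+.......+++++
++++........++#############+.......+++++
++++..........+++++++++++..........+++++
++++...............................+++++
+++++..............................+++++
++++++++++++++++++++++++++++++++++++++++
++++++++++++++++++++++++++++++++++++++++
```

```bash
python3 - <<'E'
from wheel import *
d=dict(np.load("w2.npz"));d["eef_pos"]=[.54674362,-.2752885,.15550817];d["ee_rot"]=[-3.13129363,-.60414022,.28831439]
c=cam(d,d)
def ang(px,r):
    o,v=ray(c,px);o=F.inv().apply(o-AX);v=F.inv().apply(v)
    a=v[0]**2+v[2]**2;b=2*(o[0]*v[0]+o[2]*v[2]);k=o[0]**2+o[2]**2-r*r
    t=(-b-np.sqrt(b*b-4*a*k))/(2*a);Q=o+t*v;return np.degrees(np.arctan2(Q[0],Q[2]))
for r in(.036,.038,.04,.042,.0445):
    t,b=ang((321.3,176.5),r),ang((321.3,197.6),r);print(r,"frame",ang((321.3,188.4),r).round(2),"digit c",ang((321.3,187.0),r).round(2),"mid",round((t+b)/2,2),"arc mm",round(np.radians(t-b)*r*1000,1))
s=observe();print(s["finger_gap"],s["ft_force"],s["clock"])
T=snapshot("top");S=snapshot("side");save(T,"top9.png");save(S,"side9.png")
for nm in("cassette","long_cassette","primer_jar","rinse_jar","solder_reel","latch_front","latch_back"):
    print(nm,[[(np.round(r["xy"]).tolist(),round(r["confidence"],2)) for r in search_frame(q,nm)] for q in(T,S)])
E
```

```text
0.036 frame -25.69 digit c -23.95 mid -24.24 arc mm 16.6
0.038 frame -25.28 digit c -23.65 mid -23.9 arc mm 16.5
0.04 frame -24.92 digit c -23.39 mid -23.61 arc mm 16.3
0.042 frame -24.59 digit c -23.15 mid -23.34 arc mm 16.1
0.0445 frame -24.23 digit c -22.88 mid -23.04 arc mm 15.9
0.3505922084037314 [-1.30337275  0.51153951  0.30735469] 26.7
cassette [[([400.0, 182.0], 0.77), ([315.0, 174.0], 0.64)], [([341.0, 178.0], 0.73), ([294.0, 228.0], 0.67)]]
long_cassette [[([286.0, 246.0], 0.76)], [([335.0, 266.0], 0.73), ([344.0, 189.0], 0.57)]]
primer_jar [[([246.0, 262.0], 0.86)], [([331.0, 287.0], 0.95), ([340.0, 178.0], 0.41)]]
rinse_jar [[([381.0, 136.0], 0.77)], [([302.0, 180.0], 0.85), ([337.0, 265.0], 0.43)]]
solder_reel [[([465.0, 168.0], 0.96)], []]
latch_front [[([464.0, 169.0], 0.44)], []]
latch_back [[([391.0, 166.0], 0.48)], []]
```

The digit is within about 1° of the window centre, the bystanders have not moved, and the gripper is clear of everything. Handing in.

```bash
python3 -c "
from plant import *
print(finish_job())"
```

```text
the job is handed in; nothing more can be done
None
```

I loaded the short silver cassette into the feeder column and set the thumbwheel to 3. I handed the job in at about 27 s on the clock, with the open gripper clear of everything.

- **Cassette:** I pressed it down by hand until its top was about 4 mm below the stack mark (about 8.6 N) and released it. The wrist pictures afterwards show both latch lips lying over its ends.
- **Wheel:** I pinched the wheel and turned it by two 36° strokes from digit 1, then by a 4° correction. The last viewed picture, taken before that correction, showed an upright 3 about 4° low. After it I checked only numerically, because I had used all 12 picture views. The 3 came out within about 1° of the middle of the window.
- **Bystanders:** The last overhead picture finds the long cassette, both jars and the reel where they were, within about 2 pixels.
- **Checks that disagreed:**
  - The network missed the reel in the side view.
  - It gave a few low-confidence stray detections for the latches and jars.
  - My first feeder fit came out 7 mm too low in height, so I used the dark panel on the stack's top cassette to locate the column instead.

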